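Fetch the brass diya from behind the bottle, box and jar

ROBOT

A 6-joint arm with a two-finger parallel gripper is mounted at the origin on the work surface. World frame = base frame: x ahead of the robot, y to its left, z up, the work surface at z = 0. Lengths are in mm, angles in rad, forces in N, time in s.
With the tool pointing down it reaches from about 425 to 950 mm from the base axis. Payload 3.5 kg.
Tool frame: the origin (TCP) lies midway between the tips of the shut fingers; the grasp point (between the pads) lies 19 mm behind it; z points along the fingers, y is the line along which they close (so a half turn about z gives the same grasp; the last joint's range is limited). The gripper opens to 85 mm and grips with 20 to 120 N. Pads are 22 mm wide; open, the fingers measure 114 mm over their backs; the gripper's body (76 mm by 85 mm) begins 54 mm behind the grasp point. The pads swing forward as they close: fully open they stand 13 mm farther back than shut.
Start: joints at [1.102, 0.286, 1.577, -0, 1.279, -0.15], TCP at [211.527, 640.986, 231.325] pointing down, gripper open.
Joint ranges: [-2.77, 2.77], [-0.9, 2.22], [0.21, 2.48], [-1.53, 4.67], [0.24, 2.81], [-2.84, 2.84]. Speed limits (rad/s): [2.79, 2.79, 3.14, 3.14, 3.14, 3.14].

INTERFACE

Orientations are given as a unit quaternion [x, y, z, w].
In Python, from station import arm gives the robot as it stands.
- The arm moves only by the tool apply_moves, never from a script. Its argument "targets" is a list of rows, each an object of numbers: "x", "y", "z": the shift along the tool's x, y, z scaled (see below); "wx", "wy", "wz": the turn, a rotation vector about the tool's x, y, z scaled (see below). A call has 1 to 20 rows; each row shifts and turns the commanded pose from where the row before left it, along the tool's axes as they then stand; what a row does not reach is not made up. The controller multiplies each number of a shift by 0.03 m and each number of a turn by 90 degrees. A row lasts 1/10 s, in which the tool goes at most 50 mm and 8.59 degrees, less where a joint would pass 70% of its speed; a pose out of reach is approached as far as the arm can. A call with a number of a shift or a turn outside -1 to 1 is refused whole. A call with a gripper value outside its range is refused whole. "jaw" is the opening, from -1 (shut) to 1 (fully open), set as the call begins (left out, the last holds). The fingers move at their own pace and stop on an object; "squeeze" is the grip in N (left out, the last holds). Time passes only in rows, so rows that do not move let the fingers close. It gives the time, the measured TCP pose, the force, the opening and the grip force at its end, in the units of the state.
- arm.observe(): the state, without advancing time (a new reading comes with each control period).
- arm.read_camera(name): name is "scene" or "top" or "wrist"; returns (picture, depth): 384x512x3 uint8, red, green, blue; 384x512 float32, mm along the optical axis (not along the pixel's ray), 0 where there is no reading.
- arm.camera_model(name): a dict with "fov_y" (degrees; the focal length in pixels is half the picture's height over the tangent of half this angle, whatever the lens; pixels are square), "cx", "cy" (the principal point, pixels), "k1" (the pictures are not rectified: a ray, as slopes to the right and down, at radius r is drawn at 1 + k1 r^2 times it, then the intrinsics apply), "world_from_camera" (4x4, takes a point from camera to world coordinates); the wrist camera has in their place "T_tool_cam" (4x4, takes a point from camera to tool coordinates, whose origin is the TCP and whose axes are the flange's). Camera axes: x right, y down, z forward; pixel columns grow to the right and rows downward; lengths in mm; the calibration is good to about 2 mm. A picture is of the moment at which its call begins: read the wrist's pose just before it. camera_model takes no time and is no camera call.
- arm.hand_in(): hands the job in; it is judged then, once.
The state is a dict: "clock": time; "joints": joint angles; "qd": joint speeds; "joint_efforts": joint torques, N m; "tool_pos": TCP position; "ee_rot": TCP orientation; "force": force on the tool from outside, world axes, zero at the start; "wrist_torque": the same for the moment, N m; "width": opening from 0.0 (shut) to 1.0 (fully open); "grasp_force": force on a finger pad.
Only numpy, scipy, OpenCV 4.12 (cv2) and the standard library are available. Lean on these libraries where they do the work, as an engineer would, in place of code of your own. Each camera call takes 0.05 s, during which the arm holds its last target. There are 200 camera calls.

TASK

The brass diya stands at the back of the wooden board, behind the steel pump bottle, the orange container and the green jar. First clear all three, standing, onto the grey mat at the side, then bring the brass diya to the middle of the round wooden coaster, and only after that put the three back upright, each in the middle of the mat it came from (bottle on black, container on blue, jar on white). Set things down rather than dropping them, knock nothing over, and leave the steel plate of clay diyas untouched.

Things in the scene. Friction and masses are not known exactly. Their poses are not given: they have to be found in the camera images.
- pump_bottle: Empty steel push-pump bottle, loose, 0.2 kg, 172 mm tall. Body 60 mm across up to 105 mm high, tapering to a dark collar 31 mm across from 115 to 150 mm high (grip here, from above); then a thin stem and a pump head 26 mm across at 160 to 172 mm, its 8 mm thick spout reaching 44 mm out along its -x. Origin: centre of the underside; z up. Starts on the black mat.
- container: Orange plastic lid-lock container with a closed lid, loose, about 0.16 kg, straight-sided box 84 mm long (its x, with a white lock clip at each end), 56 mm wide (its y), 65 mm tall. Origin: centre of the underside; z up. Starts on the blue mat.
- jar: Green glass jar with a yellow screw lid, loose, about 0.18 kg, round, 49 mm across, 90 mm tall; the lid is 50 mm across from 70 to 90 mm high. Origin: centre of the underside; z up. Starts on the white mat.
- brass_diya: Brass diya (small round open oil lamp), loose, 0.14 kg, 30 mm tall; foot 34 mm across, upper half (15 to 30 mm high) a straight-sided bowl 54 mm across. Origin: centre of the underside; z up. Starts on the wooden board (12 mm high) about 95 mm behind the row of mats; 44 mm behind it a thin steel rail, 35 mm above the counter, runs along the board.
- mat_black: The bottle's place: round black rubber mat, fixed, 90 mm across, 3 mm thick. On a brown wooden board (fixed, 200 x 330 mm, 12 mm thick), one of a row of three mats 110 mm apart, 45 mm in front of the board's centre; top 15 mm above the counter. Origin: centre of its underside; x to the back of the board, y along the row, z up.
- mat_blue: The container's place: blue rectangular mat, fixed, 100 mm (x) by 76 mm (y), 3 mm thick. On a brown wooden board (fixed, 200 x 330 mm, 12 mm thick), one of a row of three mats 110 mm apart, 45 mm in front of the board's centre; top 15 mm above the counter. Origin: centre of its underside; x to the back of the board, y along the row, z up.
- mat_white: The jar's place: round white mat, fixed, 80 mm across, 3 mm thick. On a brown wooden board (fixed, 200 x 330 mm, 12 mm thick), one of a row of three mats 110 mm apart, 45 mm in front of the board's centre; top 15 mm above the counter. Origin: centre of its underside; x to the back of the board, y along the row, z up.
- parking_mat: The side area: grey mat, fixed, flat on the counter left or right of the board, 280 mm (its x) by 140 mm (its y), 4 mm thick. Origin: centre of its underside, on the counter; x points away from the robot, z up.
- coaster: Round wooden coaster, fixed, on the counter in front of the board, 90 mm across, 8 mm thick. Origin: centre of its underside, on the counter; z up.
- diya_plate: Stainless steel plate, fixed, 190 mm across, carrying five clay diyas, 35 mm tall in all; left or right, across the board from the grey mat. Leave it untouched. Origin: centre of its underside, on the counter.

How it is judged:
By the outcome, as a careful person would: the job done as asked, in the order asked, and still so for the second after the job is handed in, with the robot touching nothing.
It also fails if it takes over 136 s, if anything falls off the work surface, if the arm or the gripper's body presses on something with over 40 N, if the wrist force passes 120 N, or if a joint passes its speed limit or range.

## Working session

There is one attempt and no reset: what is moved stays moved. The work goes in short steps, Python scripts to look and compute and a tool call to move; the robot and the scene stay as the last step left them, time stands still between calls to the robot, and variables do not carry over. Pictures are saved under pics/ and viewed, at most 14 in all, crops included, and the job is handed in when it is done.

Besides the shell and the picture viewer there is one more tool, called in YAML: its name, and indented under it one key for each argument. apply_moves: Moves the arm, as the interface text tells. Its arguments: {"type":"object","properties":{"targets":{"type":"array"},"jaw":{"type":"number"},"squeeze":{"type":"number"}},"required":["targets"]}

```bash
ls; mkdir -p pics
cat > h.py <<'E'
import numpy as np, cv2
from station import arm
from scipy.spatial.transform import Rotation as R
def snap(name):
    s=arm.observe(); im,d=arm.read_camera(name); m=arm.camera_model(name)
    if name=="wrist":
        T=np.eye(4);T[:3,:3]=R.from_quat(s['ee_rot']).as_matrix();T[:3,3]=s['tool_pos'];T=T@np.array(m['T_tool_cam'])
    else: T=np.array(m['world_from_camera'])
    return im,d,m,T
def rays(m,u,v):
    f=192/np.tan(np.radians(m['fov_y'])/2)
    K=np.array([[f,0,m['cx']],[0,f,m['cy']],[0,0,1]])
    p=np.stack([np.ravel(u),np.ravel(v)],-1).astype(float)[:,None]
    return cv2.undistortPoints(p,K,np.array([m['k1'],0,0,0,0.]))[:,0]
def world(m,T,u,v,d):
    r=rays(m,u,v); d=np.ravel(d)[:,None]
    return np.c_[r*d,d]@T[:3,:3].T+T[:3,3]
def cloud(d,m,T):
    v,u=np.mgrid[:384,:512]; return world(m,T,u,v,d).reshape(384,512,3)
def onplane(m,T,u,v,z):
    r=np.c_[rays(m,u,v),np.ones(np.size(u))]@T[:3,:3].T
    return T[:3,3]+r*((z-T[2,3])/r[:,2])[:,None]
def save(im,n,scale=1): cv2.imwrite('pics/'+n,cv2.resize(im[...,::-1],None,fx=scale,fy=scale,interpolation=cv2.INTER_CUBIC))
E
python3 - <<'E'
from h import *
print(arm.observe())
for n in('top','scene'):
    im,d,m,T=snap(n); save(im,n+'1.png',1.5); np.savez(n+'1.npz',im=im,d=d,T=T); print(n,m)
print(arm.camera_model('wrist'))
E
```

```text
pics
{'clock': 0.0, 'joints': array([ 1.10201995e+00,  2.87201570e-01,  1.57820128e+00, -4.27101637e-06,
        1.27857591e+00, -1.49977623e-01]), 'qd': array([-0.00108704,  0.00010683,  0.00029579,  0.00081684, -0.00028195,
        0.00060483]), 'joint_efforts': array([-1.78342278e-03, -4.05977619e+01, -2.92623174e+01, -1.46264988e-04,
        5.57317631e-03,  3.94791613e-06]), 'tool_pos': array([211.2186693 , 640.40494429, 229.91008572]), 'ee_rot': array([ 1.58724506e-01,  9.87322191e-01, -1.13703320e-03, -3.61295977e-04]), 'force': array([-0.54679267,  0.25093135,  0.34441058]), 'wrist_torque': array([ 0.01255097,  0.02689207, -0.02262759]), 'grasp_force': 0.0, 'width': 0.9971524242923409}
top {'fov_y': 52.57829294064594, 'cx': 251.6155224586376, 'cy': 190.96845974872778, 'k1': 0.025063221267916307, 'world_from_camera': array([[-1.42059870e-02, -9.94420532e-01,  1.04527486e-01,
         4.30703760e+02],
       [-9.99898426e-01,  1.40076422e-02, -2.63143296e-03,
        -1.36063896e-02],
       [ 1.15256734e-03, -1.04554251e-01, -9.94518517e-01,
         1.16883508e+03],
       [ 
[... 320 characters left out ...]
01,  1.17827813e-01, -5.19944959e-02,
         6.60153650e+01],
       [ 1.42536692e-02, -5.01646275e-01, -8.64955402e-01,
         1.11119749e+03],
       [ 0.00000000e+00,  0.00000000e+00,  0.00000000e+00,
         1.00000000e+00]])}
{'fov_y': 59.83722542132187, 'cx': 256.1006753863696, 'cy': 192.71662352691217, 'k1': -0.007133695546736084, 'T_tool_cam': array([[-1.57103391e-03, -9.48620927e-01, -3.16410918e-01,
         8.31764201e+01],
       [ 9.99998764e-01, -1.51084414e-03, -4.35552630e-04,
        -2.30227774e-01],
       [-6.48732395e-05, -3.16411211e-01,  9.48622128e-01,
        -1.42403480e+02],
       [ 0.00000000e+00,  0.00000000e+00,  0.00000000e+00,
         1.00000000e+00]])}
```

View pics/top1.png

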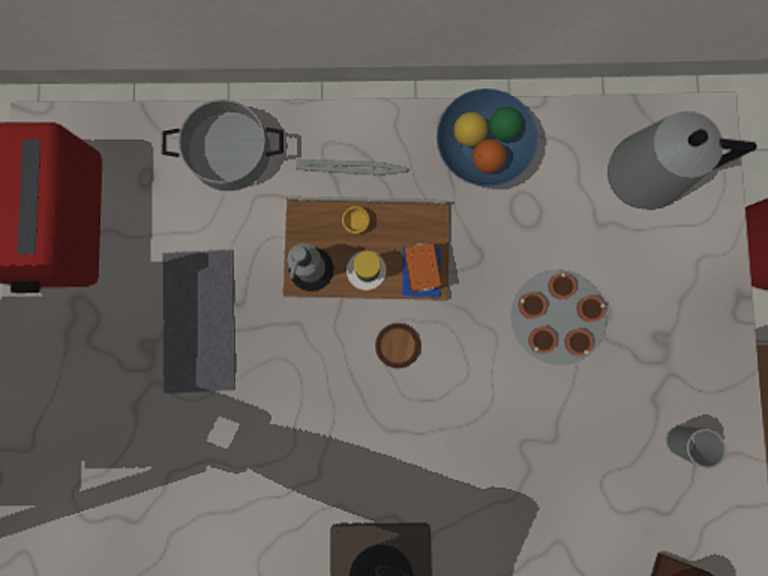

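View pics/scene1.png

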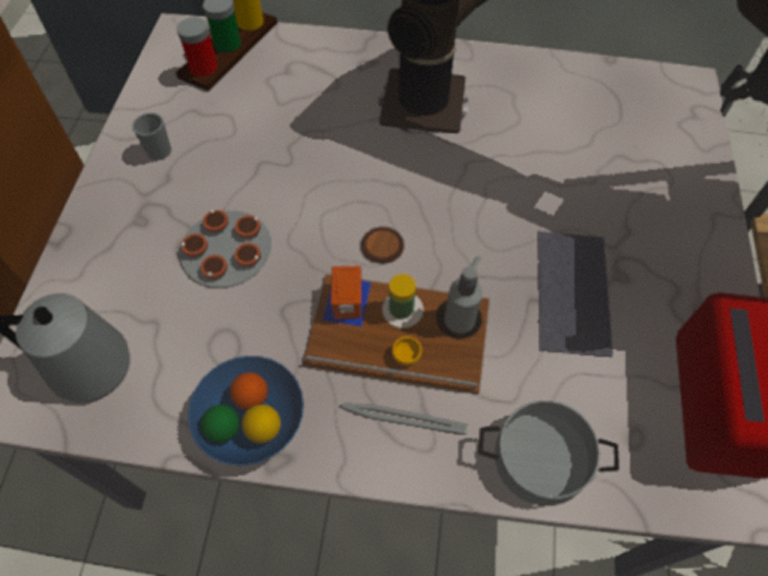

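Top view (in 1.5x pixels): bottle (310,268), jar (366,268), container (422,268), diya (357,220), coaster (398,345), grey mat (200,320), plate (560,317). The scene view agrees: bottle on the grey mat's side, spout pointing towards the robot-left.

```bash
cat > a.py <<'E'
from h import *
C={};I={}
for n in('top','scene'):
    z=np.load(n+'1.npz'); m=arm.camera_model(n); C[n]=cloud(z['d'],m,z['T']); C[n][z['d']==0]=np.nan; I[n]=z['im']
def fit(P):
    r=cv2.minAreaRect(P[:,:2].astype(np.float32)); c=cv2.minEnclosingCircle(P[:,:2].astype(np.float32)); return np.round(r[0],1),np.round(r[1],1),round(r[2],1),'circ',np.round(c[0],1),round(c[1],1)
um={'bottle':(310,268),'jar':(366,262),'cont':(422,262),'diya':(357,218),'coaster':(398,345),'park':(200,320),'plate':(560,317),'board':(430,215)}
us={'bottle':(468,275),'jar':(402,285),'cont':(347,278),'diya':(407,350),'coaster':(382,244),'park':(575,290),'plate':(225,245),'board':(330,350)}
for k in um:
    for n,U in(('top',um),('scene',us)):
        u,v=U[k]; print(k,n,np.round(C[n][int(v/1.5),int(u/1.5)],1))
for n in C:
    P=C[n].reshape(-1,3); rgb=I[n].reshape(-1,3).astype(int)
    near=(P[:,0]>440)&(P[:,0]<760)&(P[:,1]>-200)&(P[:,1]<250)
    print(n,'z>100',fit(P[near&(P[:,2]>105)]), 'z max',np.nanmax(P[near,2]))
    hsv=cv2.cvtColor(I[n],cv2.COLOR_RGB2HSV).reshape(-1,3).astype(int); h,s,v=hsv.T
    Q=P[near&(P[:,2]>72)&(P[:,2]<90)&(h<18)&(s>150)]
    if len(Q):print('cont top',fit(Q),np.median(Q[:,2]),len(Q))
    Q=P[near&(P[:,2]>97)&(P[:,2]<112)&(h>20)&(h<34)&(s>100)]
    if len(Q):print('jar lid',fit(Q),np.median(Q[:,2]),len(Q))
    Q=P[near&(P[:,2]>14)&(P[:,2]<50)&(h>18)&(h<34)&(s>150)&(v>110)&(P[:,0]>640)]
    if len(Q):print('diya',fit(Q),np.median(Q[:,2]),Q[:,2].max(),len(Q))
    Q=P[near&(P[:,2]>3)&(P[:,2]<14)&(P[:,0]<545)&(abs(P[:,1]+40)<90)]
    if len(Q):print('coaster',fit(Q),np.median(Q[:,2]),len(Q))
    Q=P[near&(h>100)&(h<130)&(s>120)&(P[:,2]<25)]
    if len(Q):print('blue',fit(Q),np.median(Q[:,2]),len(Q))
    near2=(P[:,0]>350)&(P[:,0]<760)&(P[:,1]>190)&(P[:,1]<400)&(P[:,2]>2)&(P[:,2]<8)
    if near2.any():print('park',fit(P[near2]),np.median(P[near2,2]),near2.sum())
    Q=P[near&(P[:,2]>8)&(P[:,2]<15)&(P[:,0]>550)]
    print('board',fit(Q),np.median(Q[:,2]))
E
python3 a.py
python3 - <<'E'
from h import *
for n,(x,y,w,h),k in(('top',(180,120,130,130),4.6),('scene',(190,140,150,130),5)):
    im=np.load(n+'1.npz')['im'];save(im[y:y+h,x:x+w],n+'c.png',k)
E
```

```text
bottle top [577.6 120.4 124.3]
bottle scene [599.6 128.8 187.1]
jar top [590.   17.6 105. ]
jar scene [584.8  16.6 102.1]
cont top [592.1 -86.6  80.9]
cont scene [569.4 -89.6  79.6]
diya top [691.1  35.9  19.8]
diya scene [674.3  38.   21.2]
coaster top [435.6 -41.3   6. ]
coaster scene [434.6 -43.5   8.3]
park top [492.  352.7   2.1]
park scene [490.  357.2   4.7]
plate top [ 487.7 -364.8    5.5]
plate scene [ 480.3 -364.3    5.5]
board top [ 696.9 -109.3   12.4]
board scene [ 688.1 -104.8    9.1]
top z>100 (array([593.6,  78.8]), array([ 67.8, 164.7]), 4.1, 'circ', array([585.2,  78.5]), 83.5) z max 190.30158759723417
cont top (array([584.1, -87.6]), array([82.2, 55.7]), 7.8, 'circ', array([583.8, -88.6]), 46.8) 79.29206756349913 550
jar lid (array([586.1,  16.6]), array([47.3, 47.1]), 42.5, 'circ', array([586.5,  17.3]), 24.6) 104.7192062105396 245
diya (array([682.9,  39.8]), array([50.4, 50.5]), 89.0, 'circ', array([683.6,  39.6]), 26.5) 26.26541660503608 47.22032973654609 206
coaster (array([492.6, -40.2]), array([103.7, 179.9]), 0.2, 'circ', array([496.9, -39.4]), 100.9) 8.560
[... 629 characters left out ...]
6.2,  17.3]), array([47.9, 48.2]), 89.2, 'circ', array([585.3,  15.8]), 25.6) 104.89343239314803 229
diya (array([682.8,  38.4]), array([50.6, 49.6]), 6.5, 'circ', array([683.1,  38.7]), 26.6) 27.366448192707367 46.945127641407 225
coaster (array([492.2, -39. ]), array([177.3, 104.3]), 90.0, 'circ', array([493.5, -38.4]), 99.5) 8.12610335558088 447
blue (array([583.3, -90.2]), array([72.1, 97.4]), 88.9, 'circ', array([584.7, -85.3]), 56.2) 15.979095824894102 132
park (array([555.5, 295.2]), array([409. , 209.6]), 0.1, 'circ', array([557.2, 302. ]), 224.6) 3.8249112181406417 3011
board (array([638.6,  17.9]), array([331.2, 186.8]), 88.3, 'circ', array([635.6,  16.9]), 187.0) 12.15401687371832
```

View pics/topc.png

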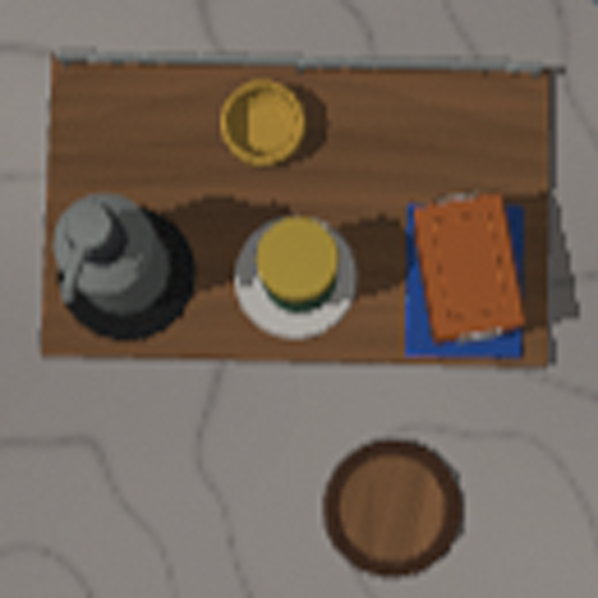

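View pics/scenec.png

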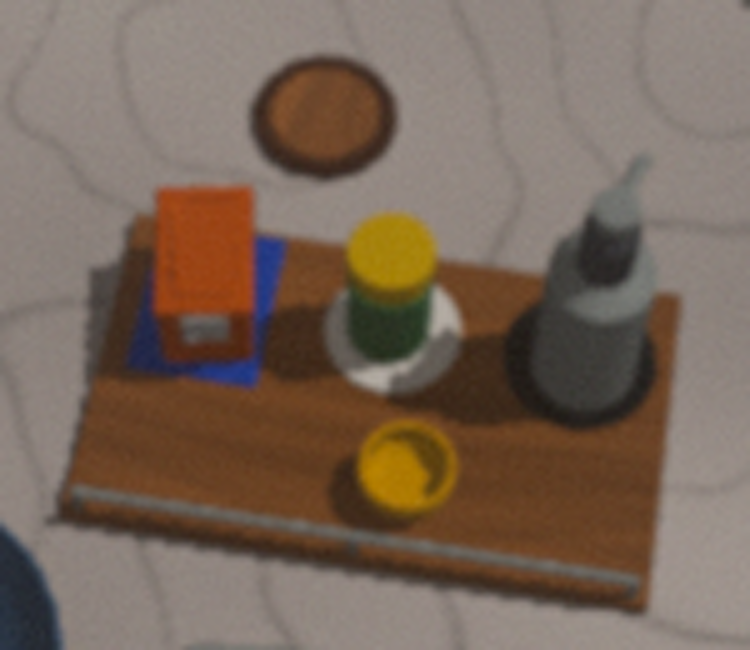

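Top crop (4.6x, offset 180,120): white mat spans cols 234–357 and bottom row 339; blue mat corners (523,205), (522,357), (405,356); coaster cols 323–464, rows 438–577; black mat right edge 194, bottom 340; board corners (52,55), (41,355), (548,366), (552,68). The scene crop shows the same layout, with the container rotated about 8° on its mat.

```bash
cat > b.py <<'E'
from a import *
print('-----')
m=arm.camera_model('top');T=np.load('top1.npz')['T']; ms=arm.camera_model('scene');Ts=np.load('scene1.npz')['T']
tp=lambda p,z:np.round(onplane(m,T,*(np.array(p).T/4.6+np.array([[180-.5],[120-.5]])+.5/4.6),z)[:,:2],1)
sp=lambda p,z:np.round(onplane(ms,Ts,*(np.array(p).T/5.+np.array([[190-.5],[140-.5]])+.1),z)[:,:2],1)
print('board',tp([(52,62),(41,355),(548,366),(552,68)],12).tolist(), sp([(140,215),(680,295),(645,605),(60,510)],12).tolist())
print('blue',tp([(410,202),(523,205),(522,357),(405,356)],15).tolist(), sp([(286,240),(255,385),(130,367)],15).tolist())
print('white top LRB',tp([(234,278),(357,278),(296,339)],15).tolist(),'scene L R bottom',sp([(323,330),(463,330),(390,394)],15).tolist())
print('black R B',tp([(195,268),(128,340)],15).tolist(),'scene',sp([(505,350),(656,355),(582,427)],15).tolist())
print('coaster',tp([(323,508),(464,508),(393,438),(393,577)],8).tolist(),sp([(251,117),(397,117),(324,55),(324,178)],8).tolist())
from scipy.optimize import least_squares
for n in C:
    P=C[n].reshape(-1,3)
    b=(abs(P[:,0]-590)<70)&(abs(P[:,1]-125)<65)
    for lo,hi,r in((40,115,30),(133,162,15.5),(175,183,0),(183,195,13),(172,195,0)):
        Q=P[b&(P[:,2]>lo)&(P[:,2]<hi)]
        if len(Q)<5: print(n,lo,len(Q));continue
        e=least_squares(lambda c:np.hypot(Q[:,0]-c[0],Q[:,1]-c[1])-r,Q[:,:2].mean(0)+[-0,0],loss='soft_l1').x
        print(n,lo,hi,len(Q),'circle',np.round(e,1),'rect',fit(Q)[:3])
    Q=P[b&(P[:,2]>172)]; print(np.round(Q[::max(1,len(Q)//25)],0).astype(int).tolist())
    Q=P[(P[:,2]>2)&(P[:,2]<8)&(P[:,0]>350)&(P[:,0]<650)&(P[:,1]>215)&(P[:,1]<400)]
    h=np.array([np.percentile(Q[:,i],[2,50,98]) for i in(0,1)]);print('park',h)
# parking mat colour edges
print('park',np.round(onplane(m,T,np.array([164,234,236,164])/1.5,np.array([253,250,390,392])/1.5,4)[:,:2]).tolist(), np.round(onplane(ms,Ts,np.array([538,606,611,539])/1.5,np.array([233,237,354,351])/1.5,4)[:,:2]).tolist())
print('plate',np.round(onplane(m,T,np.array([512,608,560,560])/1.5,np.array([317,317,268,364])/1.5,5)[:,:2]).tolist())
E
python3 b.py | sed -n '/-----/,$p'
```

```text
-----
board [[731.6, 178.7], [537.5, 185.5], [525.7, -143.4], [723.0, -151.3]] [[526.3, -141.1], [537.4, 184.5], [735.1, 176.6], [722.4, -150.5]]
blue [[634.2, -55.7], [631.2, -129.5], [531.5, -126.4], [533.2, -50.6]] [[533.5, -51.2], [631.8, -54.6], [630.1, -127.7]]
white top LRB [[585.7, 59.7], [584.6, -20.3], [545.3, 19.9]] scene L R bottom [[591.0, -21.0], [579.9, 59.7], [627.1, 22.8]]
black R B [[592.7, 85.1], [546.2, 128.8]] scene [[589.7, 85.3], [581.2, 172.6], [633.2, 133.5]]
coaster [[436.1, 3.9], [434.8, -87.2], [480.6, -42.1], [391.3, -40.5]] [[444.1, -86.6], [431.7, 3.1], [391.0, -48.3], [482.5, -35.5]]
top 40 115 87 circle [595.4 132.1] rect (array([582.5, 119.5]), array([25.3, 58.9]), 44.5)
top 133 162 23 circle [594.9 132. ] rect (array([589.1, 123.9]), array([11.6, 28.5]), 58.2)
top 175 183 23 circle [569.6 139.2] rect (array([577. , 135.7]), array([11.7, 50.1]), 58.1)
top 183 195 98 circle [586.1 135.4] rect (array([582.3, 132.5]), array([23.5, 46.9]), 89.2)
top 172 195 121 circle [588.3 133.2] rect (array([579.5, 132.9]), array([25.1, 52.5]), 84.1)
[[606, 139, 185],
[... 1148 characters left out ...]
35, 186], [577, 135, 186], [582, 128, 187], [578, 138, 183], [584, 128, 186], [584, 138, 188], [589, 128, 189], [587, 138, 188], [592, 125, 189], [590, 136, 188], [596, 121, 189], [593, 131, 186], [593, 141, 188], [596, 126, 186], [594, 136, 185], [595, 119, 178], [600, 129, 187], [598, 139, 187], [603, 124, 187], [601, 134, 185], [601, 122, 179], [604, 132, 185], [598, 143, 178], [603, 135, 180]]
park [[360.74233614 513.16836463 635.77217401]
 [224.89295709 333.51066203 397.13918257]]
park [[627.0, 426.0], [631.0, 285.0], [352.0, 278.0], [351.0, 419.0]] [[360.0, 282.0], [349.0, 427.0], [624.0, 426.0], [636.0, 288.0]]
plate [[488.0, -271.0], [485.0, -461.0], [585.0, -371.0], [394.0, -361.0]]
```

apply_moves:
  targets:
    - {"x": -0.4,"y": -0.3,"z": -0.2}
    - {"x": -0.87,"y": -0.6,"z": -0.2}
    - {"x": -0.9,"y": -0.62}
    - {"x": -0.9,"y": -0.62}
    - {"x": -0.9,"y": -0.62}
    - {"x": -0.9,"y": -0.62}
    - {"x": -0.9,"y": -0.62}
    - {"x": -0.9,"y": -0.62}
    - {"x": -0.9,"y": -0.62}
    - {"x": -0.9,"y": -0.62}
    - {"x": -0.9,"y": -0.62}
    - {"x": -0.9,"y": -0.62}
    - {"x": -0.9,"y": -0.62}
    - {"x": -0.9,"y": -0.62}
    - {"x": -0.9,"y": -0.62}
    - {"x": -0.9,"y": -0.62}
    - {"x": -0.9,"y": -0.62}
    - {"x": -0.9,"y": -0.62}
    - {"x": -0.9,"y": -0.62}
    - {"x": -0.6,"y": -0.6}
  jaw: 1
  squeeze: 30

```text
schema error: expected keys x, y, z, wx, wy, wz
```

```bash
cat >> h.py <<'E'
def goto(x,y,z,psi=None):
    "units of shift in the present tool axes, and the turn (wz), to reach world x,y,z and tool-x heading psi (deg)"
    s=arm.observe(); r=R.from_quat(s['ee_rot']); M=r.as_matrix(); p0=np.degrees(np.arctan2(M[1,0],M[0,0]))%360
    d=M.T@(np.array([x,y,z])-s['tool_pos'])/30
    print('t',round(s['clock'],2),'pos',np.round(s['tool_pos'],1),'psi',round(p0,1),'tilt z',np.round(M[:,2],3),'w',round(s['width'],3),'F',np.round(s['force'],1),'g',round(s['grasp_force'],1),'j6',round(s['joints'][5],2),'| shift',np.round(d,2),'' if psi is None else f'wz {-(psi-p0)/90:.3f}')
E
cat > look.py <<'E'
from h import *
import sys
im,d,m,T=snap('wrist'); save(im,sys.argv[1],1.2); np.savez('w.npz',im=im,d=d,T=T)
P=cloud(d,m,T).reshape(-1,3)
E
python3 - <<'E'
from h import *
goto(593,132,133,157)
im,d,m,T=snap('wrist'); save(im,'w1.png',1.2)
P=cloud(d,m,T).reshape(-1,3)[d.ravel()>0]
for lo,hi in((175,195),(133,162),(100,108)):
    Q=P[(P[:,2]>lo)&(P[:,2]<hi)&(abs(P[:,0]-590)<60)]
    if len(Q):print(lo,len(Q),Q[:,:2].min(0),Q[:,:2].max(0),np.median(Q,0))
E
```

```text
t 0.1 pos [211.3 640.5 230.1] psi 161.7 tilt z [-0.001 -0.002 -1.   ] w 1.0 F [ 0.4 -0.7 -0.3] g 0.0 j6 -0.15 | shift [-17.4  -12.1    3.26] wz 0.053
```

apply_moves:
  targets:
    - {"x": -0.4,"y": -0.3,"z": -0.2,"wx": 0,"wy": 0,"wz": 0}
    - {"x": -0.9,"y": -0.6,"z": -0.2,"wx": 0,"wy": 0,"wz": 0.05}
    - {"x": -0.9,"y": -0.6,"z": 0,"wx": 0,"wy": 0,"wz": 0}
    - {"x": -0.9,"y": -0.6,"z": 0,"wx": 0,"wy": 0,"wz": 0}
    - {"x": -0.9,"y": -0.6,"z": 0,"wx": 0,"wy": 0,"wz": 0}
    - {"x": -0.9,"y": -0.6,"z": 0,"wx": 0,"wy": 0,"wz": 0}
    - {"x": -0.9,"y": -0.6,"z": 0,"wx": 0,"wy": 0,"wz": 0}
    - {"x": -0.9,"y": -0.6,"z": 0,"wx": 0,"wy": 0,"wz": 0}
    - {"x": -0.9,"y": -0.6,"z": 0,"wx": 0,"wy": 0,"wz": 0}
    - {"x": -0.9,"y": -0.6,"z": 0,"wx": 0,"wy": 0,"wz": 0}
    - {"x": -0.9,"y": -0.6,"z": 0,"wx": 0,"wy": 0,"wz": 0}
    - {"x": -0.9,"y": -0.6,"z": 0,"wx": 0,"wy": 0,"wz": 0}
    - {"x": -0.9,"y": -0.6,"z": 0,"wx": 0,"wy": 0,"wz": 0}
    - {"x": -0.9,"y": -0.6,"z": 0,"wx": 0,"wy": 0,"wz": 0}
    - {"x": -0.9,"y": -0.6,"z": 0,"wx": 0,"wy": 0,"wz": 0}
    - {"x": -0.5,"y": -0.3,"z": 0,"wx": 0,"wy": 0,"wz": 0}
    - {"x": 0,"y": 0,"z": 0,"wx": 0,"wy": 0,"wz": 0}
    - {"x": 0,"y": 0,"z": 0,"wx": 0,"wy": 0,"wz": 0}
  jaw: 1
  squeeze: 30

```text
clock: 1.95
tool_pos: [483.4, 236.8, 243.5]
ee_rot: [0.198, 0.98, 0.0, -0.0]
force: [1.0, -0.6, 0.3]
width: 1.003
grasp_force: 0.0
```

Run:
```python
from h import *
goto(593,132,133,157)
im,d,m,T=snap('wrist'); save(im,'w1.png',1.2)
P=cloud(d,m,T).reshape(-1,3)[d.ravel()>0]
for lo,hi in((175,195),(133,162),(100,108)):
    Q=P[(P[:,2]>lo)&(P[:,2]<hi)&(abs(P[:,0]-590)<60)]
    if len(Q):print(lo,len(Q),Q[:,:2].min(0),Q[:,:2].max(0),np.median(Q,0))
```

```text
t 1.95 pos [483.4 236.8 243.5] psi 157.2 tilt z [-0.  0. -1.] w 1.003 F [ 1.  -0.6  0.3] g 0.0 j6 -0.91 | shift [-4.72 -1.8   3.68] wz 0.002
175 708 [549.7442934  122.23770392] [586.9472838  150.47963696] [572.63046517 141.73776979 184.41334887]
133 655 [575.60187475 121.54318494] [600.25901924 149.09359347] [581.36720826 144.20031285 147.68234679]
100 262 [561.65461321 112.5142902 ] [609.12825644 163.55201029] [567.15811018 149.21798644 104.05342137]
```

View pics/w1.png

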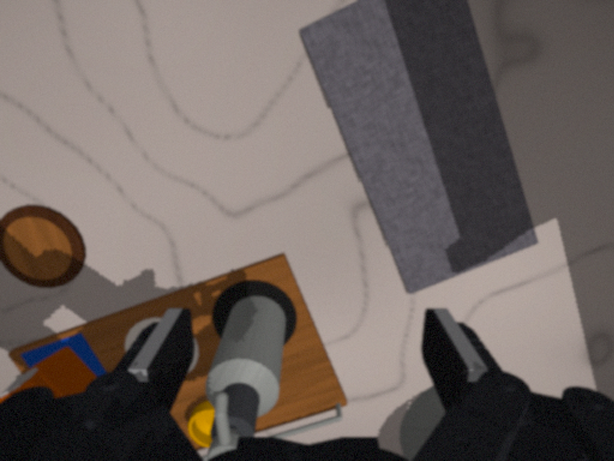

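The wrist view shows the bottle at (250,350) on the black mat, with clear space around it and the gripper between fingers still approaching from the grey-mat side.

```bash
cat >> h.py <<'E'
from scipy.optimize import least_squares
def circ(P,lo,hi,r,x,y,w=50):
    Q=P[(P[:,2]>lo)&(P[:,2]<hi)&(np.hypot(P[:,0]-x,P[:,1]-y)<w)]
    if len(Q)<5: return len(Q)
    return np.round(least_squares(lambda c:np.hypot(Q[:,0]-c[0],Q[:,1]-c[1])-r,[x,y],loss='soft_l1').x,1),len(Q)
E
python3 - <<'E'
from h import *
im,d,m,T=snap('wrist')
P=cloud(d,m,T).reshape(-1,3)[d.ravel()>0]
print(circ(P,135,162,15.5,592,132,35),circ(P,30,115,30,592,132,50))
E
```

```text
(array([592.1, 132.9]), 617) (array([592.1, 133. ]), 2275)
```

apply_moves:
  targets:
    - {"x": -0.5,"y": -0.2,"z": 0,"wx": 0,"wy": 0,"wz": 0}
    - {"x": -0.9,"y": -0.35,"z": 0,"wx": 0,"wy": 0,"wz": 0}
    - {"x": -0.9,"y": -0.35,"z": 0,"wx": 0,"wy": 0,"wz": 0}
    - {"x": -0.9,"y": -0.35,"z": 0,"wx": 0,"wy": 0,"wz": 0}
    - {"x": -0.9,"y": -0.35,"z": 0,"wx": 0,"wy": 0,"wz": 0}
    - {"x": -0.6,"y": -0.2,"z": 0,"wx": 0,"wy": 0,"wz": 0}
    - {"x": 0,"y": 0,"z": 0,"wx": 0,"wy": 0,"wz": 0}
    - {"x": 0,"y": 0,"z": 0.3,"wx": 0,"wy": 0,"wz": 0}
    - {"x": 0,"y": 0,"z": 0.4,"wx": 0,"wy": 0,"wz": 0}
    - {"x": 0,"y": 0,"z": 0.3,"wx": 0,"wy": 0,"wz": 0}
    - {"x": 0,"y": 0,"z": 0,"wx": 0,"wy": 0,"wz": 0}
    - {"x": 0,"y": 0,"z": 0,"wx": 0,"wy": 0,"wz": 0}

```text
clock: 3.25
tool_pos: [592.1, 133.5, 212.7]
ee_rot: [0.197, 0.98, -0.0, -0.001]
force: [0.1, 0.0, -0.6]
width: 0.994
grasp_force: 0.0
```

```bash
python3 -c "
from h import *
goto(592.3,132.7,133,157)"
```

```text
t 3.25 pos [592.1 133.5 212.7] psi 157.3 tilt z [-0.001 -0.    -1.   ] w 0.994 F [ 0.1  0.  -0.6] g 0.0 j6 -1.12 | shift [-0.02 -0.02  2.66] wz 0.003
```

apply_moves:
  targets:
    - {"x": 0,"y": 0,"z": 0.4,"wx": 0,"wy": 0,"wz": 0}
    - {"x": 0,"y": 0,"z": 0.5,"wx": 0,"wy": 0,"wz": 0}
    - {"x": 0,"y": 0,"z": 0.5,"wx": 0,"wy": 0,"wz": 0}
    - {"x": 0,"y": 0,"z": 0.5,"wx": 0,"wy": 0,"wz": 0}
    - {"x": 0,"y": 0,"z": 0.5,"wx": 0,"wy": 0,"wz": 0}
    - {"x": 0,"y": 0,"z": 0.25,"wx": 0,"wy": 0,"wz": 0}
    - {"x": 0,"y": 0,"z": 0,"wx": 0,"wy": 0,"wz": 0}
    - {"x": 0,"y": 0,"z": 0,"wx": 0,"wy": 0,"wz": 0}

```text
clock: 4.05
tool_pos: [592.9, 133.0, 133.9]
ee_rot: [0.197, 0.98, 0.0, 0.0]
force: [-0.2, -0.1, -0.4]
width: 1.001
grasp_force: 0.0
```

apply_moves:
  targets:
    - {"x": 0,"y": 0,"z": 0,"wx": 0,"wy": 0,"wz": 0}
    - {"x": 0,"y": 0,"z": 0,"wx": 0,"wy": 0,"wz": 0}
    - {"x": 0,"y": 0,"z": 0,"wx": 0,"wy": 0,"wz": 0}
    - {"x": 0,"y": 0,"z": 0,"wx": 0,"wy": 0,"wz": 0}
    - {"x": 0,"y": 0,"z": 0,"wx": 0,"wy": 0,"wz": 0}
    - {"x": 0,"y": 0,"z": 0,"wx": 0,"wy": 0,"wz": 0}
    - {"x": 0,"y": 0,"z": 0,"wx": 0,"wy": 0,"wz": 0}
    - {"x": 0,"y": 0,"z": 0,"wx": 0,"wy": 0,"wz": 0}
    - {"x": 0,"y": 0,"z": 0,"wx": 0,"wy": 0,"wz": 0}
    - {"x": 0,"y": 0,"z": 0,"wx": 0,"wy": 0,"wz": 0}
  jaw: -1
  squeeze: 30

```text
clock: 5.05
tool_pos: [593.1, 133.0, 134.4]
ee_rot: [0.197, 0.98, 0.0, 0.001]
force: [-0.2, -1.2, 5.1]
width: 0.354
grasp_force: 30.3
```

```bash
python3 -c "
from h import *
goto(592.3,132.7,133,157);goto(575,355,133)"
```

```text
t 5.05 pos [593.1 133.  134.4] psi 157.2 tilt z [ 0.001 -0.    -1.   ] w 0.354 F [-0.2 -1.2  5.1] g 30.3 j6 -1.12 | shift [ 0.02 -0.02  0.05] wz 0.003
t 5.05 pos [593.1 133.  134.4] psi 157.2 tilt z [ 0.001 -0.    -1.   ] w 0.354 F [-0.2 -1.2  5.1] g 30.3 j6 -1.12 | shift [3.42 6.59 0.05]
```

apply_moves:
  targets:
    - {"x": 0,"y": 0,"z": -0.4,"wx": 0,"wy": 0,"wz": 0}
    - {"x": 0,"y": 0,"z": -0.6,"wx": 0,"wy": 0,"wz": 0}
    - {"x": 0.17,"y": 0.29,"z": -0.4,"wx": 0,"wy": 0,"wz": 0}
    - {"x": 0.3,"y": 0.6,"z": 0,"wx": 0,"wy": 0,"wz": 0}
    - {"x": 0.4,"y": 0.8,"z": 0,"wx": 0,"wy": 0,"wz": 0}
    - {"x": 0.45,"y": 0.8,"z": 0,"wx": 0,"wy": 0,"wz": 0}
    - {"x": 0.45,"y": 0.8,"z": 0,"wx": 0,"wy": 0,"wz": 0}
    - {"x": 0.45,"y": 0.8,"z": 0,"wx": 0,"wy": 0,"wz": 0}
    - {"x": 0.4,"y": 0.8,"z": 0,"wx": 0,"wy": 0,"wz": 0}
    - {"x": 0.3,"y": 0.7,"z": 0,"wx": 0,"wy": 0,"wz": 0}
    - {"x": 0.3,"y": 0.6,"z": 0.3,"wx": 0,"wy": 0,"wz": 0}
    - {"x": 0.2,"y": 0.4,"z": 0.5,"wx": 0,"wy": 0,"wz": 0}
    - {"x": 0,"y": 0,"z": 0.5,"wx": 0,"wy": 0,"wz": 0}
    - {"x": 0,"y": 0,"z": 0.3,"wx": 0,"wy": 0,"wz": 0}
    - {"x": 0,"y": 0,"z": 0,"wx": 0,"wy": 0,"wz": 0}
    - {"x": 0,"y": 0,"z": 0,"wx": 0,"wy": 0,"wz": 0}

```text
clock: 6.65
tool_pos: [574.7, 354.0, 127.2]
ee_rot: [0.198, 0.98, -0.0, -0.0]
force: [-0.1, 0.8, -1.9]
width: 0.352
grasp_force: 30.4
```

```bash
python3 -c "
from h import *
goto(575,355,123.4)"
```

```text
t 6.65 pos [574.7 354.  127.2] psi 157.2 tilt z [-0.001 -0.001 -1.   ] w 0.352 F [-0.1  0.8 -1.9] g 30.4 j6 -0.77 | shift [0.   0.03 0.13]
```

apply_moves:
  targets:
    - {"x": 0,"y": 0,"z": 0.06,"wx": 0,"wy": 0,"wz": 0}
    - {"x": 0,"y": 0,"z": 0.05,"wx": 0,"wy": 0,"wz": 0}
    - {"x": 0,"y": 0,"z": 0,"wx": 0,"wy": 0,"wz": 0}

```text
clock: 6.95
tool_pos: [574.6, 354.8, 124.5]
ee_rot: [0.198, 0.98, 0.0, -0.0]
force: [-0.2, -0.0, -2.7]
width: 0.358
grasp_force: 30.4
```

apply_moves:
  targets:
    - {"x": 0,"y": 0,"z": 0.04,"wx": 0,"wy": 0,"wz": 0}
    - {"x": 0,"y": 0,"z": 0,"wx": 0,"wy": 0,"wz": 0}
    - {"x": 0,"y": 0,"z": 0,"wx": 0,"wy": 0,"wz": 0}

```text
clock: 7.25
tool_pos: [574.7, 355.1, 123.5]
ee_rot: [0.197, 0.98, 0.0, 0.0]
force: [-0.7, 0.1, -2.8]
width: 0.353
grasp_force: 30.5
```

apply_moves:
  targets:
    - {"x": 0,"y": 0,"z": 0.03,"wx": 0,"wy": 0,"wz": 0}
    - {"x": 0,"y": 0,"z": 0.03,"wx": 0,"wy": 0,"wz": 0}
    - {"x": 0,"y": 0,"z": 0,"wx": 0,"wy": 0,"wz": 0}

```text
clock: 7.55
tool_pos: [575.1, 355.3, 123.4]
ee_rot: [0.197, 0.98, 0.0, 0.001]
force: [-1.0, -0.4, 6.1]
width: 0.352
grasp_force: 31.1
```

apply_moves:
  targets:
    - {"x": 0,"y": 0,"z": 0,"wx": 0,"wy": 0,"wz": 0}
    - {"x": 0,"y": 0,"z": 0,"wx": 0,"wy": 0,"wz": 0}
    - {"x": 0,"y": 0,"z": 0,"wx": 0,"wy": 0,"wz": 0}
    - {"x": 0,"y": 0,"z": 0,"wx": 0,"wy": 0,"wz": 0}
    - {"x": 0,"y": 0,"z": 0,"wx": 0,"wy": 0,"wz": 0}
    - {"x": 0,"y": 0,"z": 0,"wx": 0,"wy": 0,"wz": 0}
    - {"x": 0,"y": 0,"z": -0.3,"wx": 0,"wy": 0,"wz": 0}
    - {"x": 0,"y": 0,"z": -0.5,"wx": 0,"wy": 0,"wz": 0}
    - {"x": 0,"y": 0,"z": -0.6,"wx": 0,"wy": 0,"wz": 0}
    - {"x": 0,"y": 0,"z": -0.7,"wx": 0,"wy": 0,"wz": 0}
    - {"x": 0,"y": 0,"z": -0.7,"wx": 0,"wy": 0,"wz": 0}
    - {"x": 0,"y": 0,"z": 0,"wx": 0,"wy": 0,"wz": 0}
  jaw: 1

```text
clock: 8.75
tool_pos: [577.1, 356.2, 212.4]
ee_rot: [0.197, 0.98, 0.003, 0.004]
force: [-0.2, 0.2, 0.5]
width: 0.996
grasp_force: 0.0
```

```bash
python3 -c "
from h import *
goto(586.5,17,160,157)"
```

```text
t 8.75 pos [577.1 356.2 212.4] psi 157.2 tilt z [ 0.01   0.004 -1.   ] w 0.996 F [-0.2  0.2  0.5] g 0.0 j6 -0.77 | shift [ -4.65 -10.32   1.7 ] wz 0.003
```

apply_moves:
  targets:
    - {"x": -0.2,"y": -0.4,"z": 0,"wx": 0,"wy": 0,"wz": 0}
    - {"x": -0.4,"y": -0.9,"z": 0,"wx": 0,"wy": 0,"wz": 0}
    - {"x": -0.4,"y": -0.9,"z": 0,"wx": 0,"wy": 0,"wz": 0}
    - {"x": -0.4,"y": -0.9,"z": 0,"wx": 0,"wy": 0,"wz": 0}
    - {"x": -0.4,"y": -0.9,"z": 0.2,"wx": 0,"wy": 0,"wz": 0}
    - {"x": -0.4,"y": -0.9,"z": 0.3,"wx": 0,"wy": 0,"wz": 0}
    - {"x": -0.4,"y": -0.9,"z": 0.3,"wx": 0,"wy": 0,"wz": 0}
    - {"x": -0.4,"y": -0.9,"z": 0.3,"wx": 0,"wy": 0,"wz": 0}
    - {"x": -0.4,"y": -0.9,"z": 0.3,"wx": 0,"wy": 0,"wz": 0}
    - {"x": -0.4,"y": -0.9,"z": 0.3,"wx": 0,"wy": 0,"wz": 0}
    - {"x": -0.4,"y": -0.9,"z": 0,"wx": 0,"wy": 0,"wz": 0}
    - {"x": -0.4,"y": -0.9,"z": 0,"wx": 0,"wy": 0,"wz": 0}
    - {"x": 0,"y": 0,"z": 0,"wx": 0,"wy": 0,"wz": 0}
    - {"x": 0,"y": 0,"z": 0,"wx": 0,"wy": 0,"wz": 0}

```text
clock: 10.15
tool_pos: [581.3, 16.0, 153.4]
ee_rot: [0.198, 0.98, 0.0, -0.001]
force: [-0.6, 0.3, -0.8]
width: 1.001
grasp_force: 0.0
```

```bash
python3 -c "
from h import *
goto(586.5,17,73,157)
im,d,m,T=snap('wrist')
P=cloud(d,m,T).reshape(-1,3)[d.ravel()>0]
print(circ(P,85,102,25,586,17,40),circ(P,20,83,24.5,586,17,40))
"
```

```text
t 10.15 pos [581.3  16.  153.4] psi 157.1 tilt z [-0.002  0.001 -1.   ] w 1.001 F [-0.6  0.3 -0.8] g 0.0 j6 -1.32 | shift [-0.15  0.1   2.68] wz 0.001
(array([584.2,  18.5]), 451) (array([584.3,  18.5]), 1124)
```

apply_moves:
  targets:
    - {"x": -0.1,"y": 0.1,"z": 0.3,"wx": 0,"wy": 0,"wz": 0}
    - {"x": 0,"y": 0,"z": 0.5,"wx": 0,"wy": 0,"wz": 0}
    - {"x": 0,"y": 0,"z": 0.5,"wx": 0,"wy": 0,"wz": 0}
    - {"x": 0,"y": 0,"z": 0.5,"wx": 0,"wy": 0,"wz": 0}
    - {"x": 0,"y": 0,"z": 0.5,"wx": 0,"wy": 0,"wz": 0}
    - {"x": 0,"y": 0,"z": 0.45,"wx": 0,"wy": 0,"wz": 0}
    - {"x": 0,"y": 0,"z": 0,"wx": 0,"wy": 0,"wz": 0}
    - {"x": 0,"y": 0,"z": 0,"wx": 0,"wy": 0,"wz": 0}

```text
clock: 11.0
tool_pos: [586.1, 18.3, 71.6]
ee_rot: [0.197, 0.98, -0.0, -0.0]
force: [-0.1, -0.7, -0.4]
width: 1.001
grasp_force: 0.0
```

apply_moves:
  targets:
    - {"x": 0,"y": 0,"z": 0,"wx": 0,"wy": 0,"wz": 0}
    - {"x": 0,"y": 0,"z": 0,"wx": 0,"wy": 0,"wz": 0}
    - {"x": 0,"y": 0,"z": 0,"wx": 0,"wy": 0,"wz": 0}
    - {"x": 0,"y": 0,"z": 0,"wx": 0,"wy": 0,"wz": 0}
    - {"x": 0,"y": 0,"z": 0,"wx": 0,"wy": 0,"wz": 0}
    - {"x": 0,"y": 0,"z": 0,"wx": 0,"wy": 0,"wz": 0}
    - {"x": 0,"y": 0,"z": 0,"wx": 0,"wy": 0,"wz": 0}
    - {"x": 0,"y": 0,"z": 0,"wx": 0,"wy": 0,"wz": 0}
  jaw: -1

```text
clock: 11.8
tool_pos: [587.0, 18.2, 73.2]
ee_rot: [0.197, 0.98, 0.0, 0.001]
force: [-1.1, -0.6, 6.1]
width: 0.576
grasp_force: 31.5
```

```bash
python3 -c "
from h import *
goto(485,350,90)"
```

```text
t 11.8 pos [587.   18.2  73.2] psi 157.2 tilt z [ 0.002 -0.    -1.   ] w 0.576 F [-1.1 -0.6  6.1] g 31.5 j6 -1.32 | shift [ 7.41  8.88 -0.57]
```

apply_moves:
  targets:
    - {"x": 0,"y": 0,"z": -0.4,"wx": 0,"wy": 0,"wz": 0}
    - {"x": 0,"y": 0,"z": -0.6,"wx": 0,"wy": 0,"wz": 0}
    - {"x": 0.2,"y": 0.2,"z": -0.4,"wx": 0,"wy": 0,"wz": 0}
    - {"x": 0.5,"y": 0.5,"z": 0,"wx": 0,"wy": 0,"wz": 0}
    - {"x": 0.7,"y": 0.7,"z": 0,"wx": 0,"wy": 0,"wz": 0}
    - {"x": 0.7,"y": 0.7,"z": 0,"wx": 0,"wy": 0,"wz": 0}
    - {"x": 0.7,"y": 0.7,"z": 0,"wx": 0,"wy": 0,"wz": 0}
    - {"x": 0.7,"y": 0.7,"z": 0,"wx": 0,"wy": 0,"wz": 0}
    - {"x": 0.7,"y": 0.7,"z": 0,"wx": 0,"wy": 0,"wz": 0}
    - {"x": 0.7,"y": 0.7,"z": 0,"wx": 0,"wy": 0,"wz": 0}
    - {"x": 0.7,"y": 0.7,"z": 0,"wx": 0,"wy": 0,"wz": 0}
    - {"x": 0.7,"y": 0.7,"z": 0,"wx": 0,"wy": 0,"wz": 0}
    - {"x": 0.7,"y": 0.7,"z": 0,"wx": 0,"wy": 0,"wz": 0}
    - {"x": 0.4,"y": 0.4,"z": 0.2,"wx": 0,"wy": 0,"wz": 0}
    - {"x": 0.2,"y": 0.2,"z": 0.5,"wx": 0,"wy": 0,"wz": 0}
    - {"x": 0,"y": 0,"z": 0.5,"wx": 0,"wy": 0,"wz": 0}
    - {"x": 0,"y": 0,"z": 0.3,"wx": 0,"wy": 0,"wz": 0}
    - {"x": 0,"y": 0,"z": 0.1,"wx": 0,"wy": 0,"wz": 0}
    - {"x": 0,"y": 0,"z": 0,"wx": 0,"wy": 0,"wz": 0}
    - {"x": 0,"y": 0,"z": 0,"wx": 0,"wy": 0,"wz": 0}

```text
clock: 13.8
tool_pos: [464.9, 316.4, 66.3]
ee_rot: [0.198, 0.98, 0.0, 0.0]
force: [-0.6, 0.2, -2.5]
width: 0.573
grasp_force: 31.7
```

```bash
python3 -c "
from h import *
goto(465,318,62.2)"
```

```text
t 13.8 pos [464.9 316.4  66.3] psi 157.2 tilt z [ 0.001  0.    -1.   ] w 0.573 F [-0.6  0.2 -2.5] g 31.7 j6 -0.76 | shift [0.02 0.05 0.14]
```

apply_moves:
  targets:
    - {"x": 0,"y": 0,"z": 0.06,"wx": 0,"wy": 0,"wz": 0}
    - {"x": 0,"y": 0,"z": 0.05,"wx": 0,"wy": 0,"wz": 0}
    - {"x": 0,"y": 0,"z": 0.03,"wx": 0,"wy": 0,"wz": 0}
    - {"x": 0,"y": 0,"z": 0.03,"wx": 0,"wy": 0,"wz": 0}
    - {"x": 0,"y": 0,"z": 0,"wx": 0,"wy": 0,"wz": 0}

```text
clock: 14.3
tool_pos: [464.6, 316.8, 62.2]
ee_rot: [0.197, 0.98, -0.0, 0.0]
force: [-2.5, -3.1, 4.9]
width: 0.576
grasp_force: 32.2
```

apply_moves:
  targets:
    - {"x": 0,"y": 0,"z": 0,"wx": 0,"wy": 0,"wz": 0}
    - {"x": 0,"y": 0,"z": 0,"wx": 0,"wy": 0,"wz": 0}
    - {"x": 0,"y": 0,"z": 0,"wx": 0,"wy": 0,"wz": 0}
    - {"x": 0,"y": 0,"z": 0,"wx": 0,"wy": 0,"wz": 0}
    - {"x": 0,"y": 0,"z": 0,"wx": 0,"wy": 0,"wz": 0}
    - {"x": 0,"y": 0,"z": -0.3,"wx": 0,"wy": 0,"wz": 0}
    - {"x": 0,"y": 0,"z": -0.5,"wx": 0,"wy": 0,"wz": 0}
    - {"x": 0,"y": 0,"z": -0.7,"wx": 0,"wy": 0,"wz": 0}
    - {"x": 0,"y": 0,"z": -0.7,"wx": 0,"wy": 0,"wz": -0.04}
    - {"x": 0,"y": 0,"z": -0.3,"wx": 0,"wy": 0,"wz": -0.08}
    - {"x": 0,"y": 0,"z": 0,"wx": 0,"wy": 0,"wz": -0.08}
    - {"x": 0,"y": 0,"z": 0,"wx": 0,"wy": 0,"wz": -0.08}
    - {"x": 0,"y": 0,"z": 0,"wx": 0,"wy": 0,"wz": -0.06}
    - {"x": 0,"y": 0,"z": 0,"wx": 0,"wy": 0,"wz": 0}
  jaw: 1

```text
clock: 15.7
tool_pos: [464.7, 317.1, 137.6]
ee_rot: [-0.068, 0.998, 0.0, 0.001]
force: [0.1, 0.2, -1.1]
width: 0.999
grasp_force: 0.0
```

```bash
python3 -c "
from h import *
goto(560,-86,130,187.5)"
```

```text
t 15.7 pos [464.7 317.1 137.6] psi 187.8 tilt z [ 0.002  0.001 -1.   ] w 0.999 F [ 0.1  0.2 -1.1] g 0.0 j6 -1.29 | shift [ -1.32 -13.74   0.25] wz 0.004
```

apply_moves:
  targets:
    - {"x": 0,"y": -0.4,"z": 0,"wx": 0,"wy": 0,"wz": 0}
    - {"x": -0.1,"y": -0.8,"z": 0,"wx": 0,"wy": 0,"wz": 0}
    - {"x": -0.15,"y": -0.95,"z": 0,"wx": 0,"wy": 0,"wz": 0}
    - {"x": -0.15,"y": -0.95,"z": 0,"wx": 0,"wy": 0,"wz": 0}
    - {"x": -0.15,"y": -0.95,"z": 0,"wx": 0,"wy": 0,"wz": 0}
    - {"x": -0.15,"y": -0.95,"z": 0,"wx": 0,"wy": 0,"wz": 0}
    - {"x": -0.15,"y": -0.95,"z": 0,"wx": 0,"wy": 0,"wz": 0}
    - {"x": -0.15,"y": -0.95,"z": 0,"wx": 0,"wy": 0,"wz": 0}
    - {"x": -0.15,"y": -0.95,"z": 0,"wx": 0,"wy": 0,"wz": 0}
    - {"x": -0.15,"y": -0.95,"z": 0,"wx": 0,"wy": 0,"wz": 0}
    - {"x": -0.15,"y": -0.95,"z": 0,"wx": 0,"wy": 0,"wz": 0}
    - {"x": -0.15,"y": -0.95,"z": 0,"wx": 0,"wy": 0,"wz": 0}
    - {"x": -0.15,"y": -0.95,"z": 0,"wx": 0,"wy": 0,"wz": 0}
    - {"x": -0.15,"y": -0.95,"z": 0,"wx": 0,"wy": 0,"wz": 0}
    - {"x": -0.2,"y": -0.8,"z": 0,"wx": 0,"wy": 0,"wz": 0}
    - {"x": 0,"y": -0.5,"z": 0,"wx": 0,"wy": 0,"wz": 0}
    - {"x": 0,"y": 0,"z": 0,"wx": 0,"wy": 0,"wz": 0}
    - {"x": 0,"y": 0,"z": 0,"wx": 0,"wy": 0,"wz": 0}

```text
clock: 17.5
tool_pos: [582.8, -87.5, 135.8]
ee_rot: [-0.068, 0.998, 0.0, -0.0]
force: [-0.3, 0.5, -0.6]
width: 0.998
grasp_force: 0.0
```

```bash
python3 -c "
from h import *
goto(584.3,-88.5,36,187.5)
im,d,m,T=snap('wrist');save(im,'w2.png',1.2)
P=cloud(d,m,T).reshape(-1,3)[d.ravel()>0];hsv=cv2.cvtColor(im,cv2.COLOR_RGB2HSV).reshape(-1,3)[d.ravel()>0]
k=(P[:,2]>73)&(P[:,2]<88)&(hsv[:,0]<18)&(hsv[:,1]>120);print(k.sum(),np.median(P[k,2]),P[k].min(0),P[k].max(0),cv2.minAreaRect(P[k,:2].astype(np.float32)))
"
```

```text
t 17.5 pos [582.8 -87.5 135.8] psi 187.8 tilt z [-0.001  0.001 -1.   ] w 0.998 F [-0.3  0.5 -0.6] g 0.0 j6 -2.03 | shift [-0.05 -0.04  3.33] wz 0.003
10240 79.30402014395472 [ 536.0115048  -120.45855647   73.1221187 ] [625.49550187 -54.36393315  82.80374801] ((581.7786254882812, -87.1243896484375), (85.50106811523438, 56.114112854003906), 8.834784507751465)
```

View pics/w2.png

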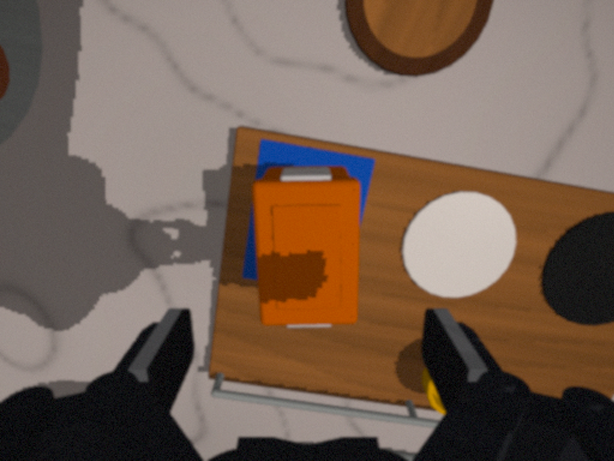

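The container at (308,250) is squared up with the jaws. The white mat (459,244) and black mat are now bare, and the coaster is at (417,10).

apply_moves:
  targets:
    - {"x": 0,"y": 0,"z": 0.3,"wx": 0,"wy": 0,"wz": 0}
    - {"x": 0,"y": 0,"z": 0.5,"wx": 0,"wy": 0,"wz": 0}
    - {"x": 0,"y": 0,"z": 0.5,"wx": 0,"wy": 0,"wz": 0}
    - {"x": 0,"y": 0,"z": 0.5,"wx": 0,"wy": 0,"wz": 0}
    - {"x": 0,"y": 0,"z": 0.5,"wx": 0,"wy": 0,"wz": 0}
    - {"x": 0,"y": 0,"z": 0.5,"wx": 0,"wy": 0,"wz": 0}
    - {"x": 0,"y": 0,"z": 0.4,"wx": 0,"wy": 0,"wz": 0}
    - {"x": 0,"y": 0,"z": 0.15,"wx": 0,"wy": 0,"wz": 0}
    - {"x": 0,"y": 0,"z": 0,"wx": 0,"wy": 0,"wz": 0}
    - {"x": 0,"y": 0,"z": 0,"wx": 0,"wy": 0,"wz": 0}

```text
clock: 18.55
tool_pos: [583.9, -87.9, 35.9]
ee_rot: [-0.068, 0.998, -0.0, 0.0]
force: [0.3, 0.3, 0.8]
width: 1.001
grasp_force: 0.0
```

apply_moves:
  targets:
    - {"x": 0,"y": 0,"z": 0,"wx": 0,"wy": 0,"wz": 0}
    - {"x": 0,"y": 0,"z": 0,"wx": 0,"wy": 0,"wz": 0}
    - {"x": 0,"y": 0,"z": 0,"wx": 0,"wy": 0,"wz": 0}
    - {"x": 0,"y": 0,"z": 0,"wx": 0,"wy": 0,"wz": 0}
    - {"x": 0,"y": 0,"z": 0,"wx": 0,"wy": 0,"wz": 0}
    - {"x": 0,"y": 0,"z": 0,"wx": 0,"wy": 0,"wz": 0}
    - {"x": 0,"y": 0,"z": 0,"wx": 0,"wy": 0,"wz": 0}
  jaw: -1

```text
clock: 19.25
tool_pos: [584.1, -88.0, 36.4]
ee_rot: [-0.068, 0.998, -0.0, 0.001]
force: [-0.2, 0.4, 6.0]
width: 0.653
grasp_force: 33.5
```

```bash
python3 -c "
from h import *
goto(400,378,70)"
```

```text
t 19.25 pos [584.1 -88.   36.4] psi 187.8 tilt z [ 0.002 -0.001 -1.   ] w 0.653 F [-0.2  0.4  6. ] g 33.5 j6 -2.03 | shift [ 3.96 16.22 -1.14]
```

apply_moves:
  targets:
    - {"x": 0,"y": 0,"z": -0.3,"wx": 0,"wy": 0,"wz": 0}
    - {"x": 0,"y": 0,"z": -0.6,"wx": 0,"wy": 0,"wz": 0}
    - {"x": 0.1,"y": 0.2,"z": -0.7,"wx": 0,"wy": 0,"wz": 0}
    - {"x": 0.2,"y": 0.6,"z": -0.6,"wx": 0,"wy": 0,"wz": 0}
    - {"x": 0.2,"y": 0.9,"z": -0.6,"wx": 0,"wy": 0,"wz": 0}
    - {"x": 0.2,"y": 0.9,"z": -0.5,"wx": 0,"wy": 0,"wz": 0}
    - {"x": 0.2,"y": 0.9,"z": -0.4,"wx": 0,"wy": 0,"wz": 0}
    - {"x": 0.25,"y": 0.9,"z": 0,"wx": 0,"wy": 0,"wz": 0}
    - {"x": 0.25,"y": 0.9,"z": 0,"wx": 0,"wy": 0,"wz": 0}
    - {"x": 0.25,"y": 0.9,"z": 0,"wx": 0,"wy": 0,"wz": 0}
    - {"x": 0.25,"y": 0.9,"z": 0,"wx": 0,"wy": 0,"wz": 0}
    - {"x": 0.25,"y": 0.9,"z": 0,"wx": 0,"wy": 0,"wz": 0}
    - {"x": 0.25,"y": 0.9,"z": 0,"wx": 0,"wy": 0,"wz": 0}
    - {"x": 0.25,"y": 0.9,"z": 0,"wx": 0,"wy": 0,"wz": 0}
    - {"x": 0.25,"y": 0.9,"z": 0,"wx": 0,"wy": 0,"wz": 0}
    - {"x": 0.25,"y": 0.9,"z": 0,"wx": 0,"wy": 0,"wz": 0}
    - {"x": 0.25,"y": 0.9,"z": 0,"wx": 0,"wy": 0,"wz": 0}
    - {"x": 0.25,"y": 0.9,"z": 0,"wx": 0,"wy": 0,"wz": 0}
    - {"x": 0.25,"y": 0.9,"z": 0,"wx": 0,"wy": 0,"wz": 0}
    - {"x": 0.25,"y": 0.9,"z": 0,"wx": 0,"wy": 0,"wz": 0}

```text
clock: 21.25
tool_pos: [396.5, 347.7, 145.7]
ee_rot: [-0.068, 0.998, -0.0, -0.001]
force: [-0.2, 0.0, -1.4]
width: 0.654
grasp_force: 33.0
```

apply_moves:
  targets:
    - {"x": 0,"y": 0.6,"z": 0,"wx": 0,"wy": 0,"wz": 0}
    - {"x": 0,"y": 0,"z": 0,"wx": 0,"wy": 0,"wz": 0}
    - {"x": 0,"y": 0,"z": 0,"wx": 0,"wy": 0,"wz": 0}

```text
clock: 21.55
tool_pos: [394.8, 364.5, 145.8]
ee_rot: [-0.069, 0.998, -0.001, -0.001]
force: [0.1, -0.6, -1.4]
width: 0.651
grasp_force: 32.9
```

```bash
python3 -c "
from h import *
goto(402,378,25.4)"
```

```text
t 21.55 pos [394.8 364.5 145.8] psi 187.9 tilt z [-0.001 -0.001 -1.   ] w 0.651 F [ 0.1 -0.6 -1.4] g 32.9 j6 -1.15 | shift [-0.3   0.42  4.01]
```

Then descend to just above contact, and a gentle finish.

apply_moves:
  targets:
    - {"x": -0.1,"y": 0.2,"z": 0,"wx": 0,"wy": 0,"wz": 0}
    - {"x": -0.2,"y": 0.2,"z": 0.1,"wx": 0,"wy": 0,"wz": 0}
    - {"x": 0,"y": 0,"z": 0.4,"wx": 0,"wy": 0,"wz": 0}
    - {"x": 0,"y": 0,"z": 0.6,"wx": 0,"wy": 0,"wz": 0}
    - {"x": 0,"y": 0,"z": 0.7,"wx": 0,"wy": 0,"wz": 0}
    - {"x": 0,"y": 0,"z": 0.7,"wx": 0,"wy": 0,"wz": 0}
    - {"x": 0,"y": 0,"z": 0.7,"wx": 0,"wy": 0,"wz": 0}
    - {"x": 0,"y": 0,"z": 0.4,"wx": 0,"wy": 0,"wz": 0}
    - {"x": 0,"y": 0,"z": 0.2,"wx": 0,"wy": 0,"wz": 0}
    - {"x": 0,"y": 0,"z": 0.1,"wx": 0,"wy": 0,"wz": 0}
    - {"x": 0,"y": 0,"z": 0,"wx": 0,"wy": 0,"wz": 0}
    - {"x": 0,"y": 0,"z": 0.05,"wx": 0,"wy": 0,"wz": 0}
    - {"x": 0,"y": 0,"z": 0,"wx": 0,"wy": 0,"wz": 0}
    - {"x": 0,"y": 0,"z": 0,"wx": 0,"wy": 0,"wz": 0}

```text
clock: 22.95
tool_pos: [403.1, 378.3, 28.6]
ee_rot: [-0.068, 0.998, 0.0, 0.001]
force: [0.7, -0.2, -1.2]
width: 0.655
grasp_force: 32.9
```

apply_moves:
  targets:
    - {"x": 0,"y": 0,"z": 0.05,"wx": 0,"wy": 0,"wz": 0}
    - {"x": 0,"y": 0,"z": 0.04,"wx": 0,"wy": 0,"wz": 0}
    - {"x": 0,"y": 0,"z": 0.03,"wx": 0,"wy": 0,"wz": 0}
    - {"x": 0,"y": 0,"z": 0,"wx": 0,"wy": 0,"wz": 0}

```text
clock: 23.35
tool_pos: [402.8, 378.2, 25.4]
ee_rot: [-0.068, 0.998, -0.0, -0.0]
force: [-2.9, -2.2, 6.4]
width: 0.655
grasp_force: 33.5
```

apply_moves:
  targets:
    - {"x": 0,"y": 0,"z": 0,"wx": 0,"wy": 0,"wz": 0}
    - {"x": 0,"y": 0,"z": 0,"wx": 0,"wy": 0,"wz": 0}
    - {"x": 0,"y": 0,"z": 0,"wx": 0,"wy": 0,"wz": 0}
    - {"x": 0,"y": 0,"z": 0,"wx": 0,"wy": 0,"wz": 0}
    - {"x": 0,"y": 0,"z": 0,"wx": 0,"wy": 0,"wz": 0}
    - {"x": 0,"y": 0,"z": -0.4,"wx": 0,"wy": 0,"wz": 0}
    - {"x": 0,"y": 0,"z": -0.7,"wx": 0,"wy": 0,"wz": 0}
    - {"x": 0,"y": 0,"z": -0.8,"wx": 0,"wy": 0,"wz": 0}
    - {"x": 0,"y": 0,"z": -0.8,"wx": 0,"wy": 0,"wz": 0}
    - {"x": 0,"y": 0,"z": -0.8,"wx": 0,"wy": 0,"wz": 0.05}
    - {"x": 0,"y": 0,"z": -0.5,"wx": 0,"wy": 0,"wz": 0.05}
    - {"x": 0,"y": 0,"z": 0,"wx": 0,"wy": 0,"wz": 0}
    - {"x": 0,"y": 0,"z": 0,"wx": 0,"wy": 0,"wz": 0}
  jaw: 1

```text
clock: 24.65
tool_pos: [402.8, 378.0, 144.7]
ee_rot: [0.009, 1.0, 0.0, 0.0]
force: [0.2, 0.5, -0.3]
width: 0.994
grasp_force: 0.0
```

```bash
python3 -c "
from h import *
goto(683,39,140,178.3)
for n in('top','scene'):
  im,d,m,T=snap(n);save(im,n+'2.png',1.5);np.savez(n+'2.npz',im=im,d=d,T=T)
"
```

```text
t 24.65 pos [402.8 378.  144.7] psi 178.9 tilt z [ 0.001  0.    -1.   ] w 0.994 F [ 0.2  0.5 -0.3] g 0.0 j6 -0.98 | shift [ -9.55 -11.12   0.16] wz 0.007
```

View pics/top2.png

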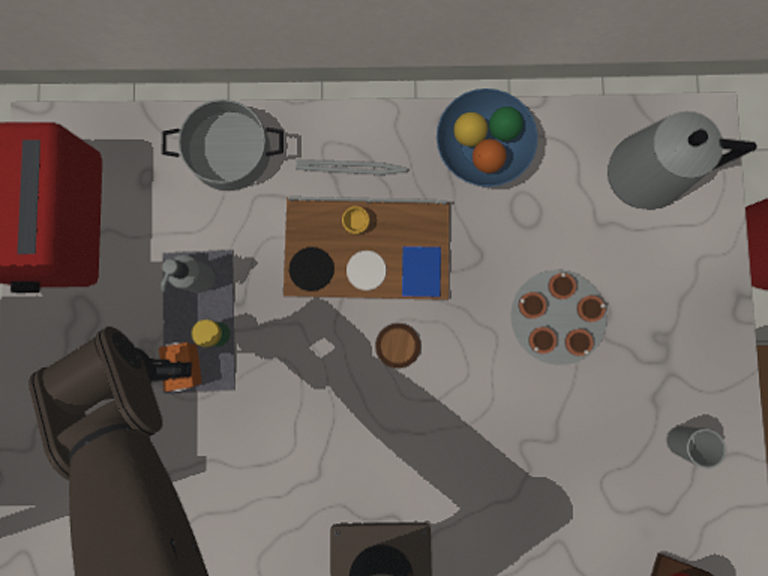

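All three stand on the grey mat (bottle ~(185,272), jar (205,333), container (180,368)) and the three mats are bare. Now measure mats and coaster from both cameras while moving on.

Run:
```python
from h import *
for n in('top','scene'):
    z=np.load(n+'2.npz');im=z['im'];m=arm.camera_model(n);T=z['T'];hsv=cv2.cvtColor(im,cv2.COLOR_RGB2HSV).astype(int)
    v,u=np.mgrid[:384,:512]; B=onplane(m,T,u,v,15).reshape(384,512,3)
    near=lambda x,y,r:np.hypot(B[...,0]-x,B[...,1]-y)<r
    for nm,k,c in(('black',hsv[...,2]<45,(590,130)),('white',(hsv[...,1]<45)&(hsv[...,2]>100),(586,20)),('blue',(hsv[...,0]>100)&(hsv[...,0]<130)&(hsv[...,1]>120),(582,-90))):
        mk=(k&near(*c,66)).astype(np.uint8); nl,L,st,ce=cv2.connectedComponentsWithStats(mk); i=1+st[1:,4].argmax(); Q=B[L==i][:,:2].astype(np.float32)
        print(n,nm,len(Q),Q.mean(0).round(1),cv2.minAreaRect(Q),'r',round(cv2.minEnclosingCircle(Q)[1],1))
    P=cloud(z['d'],m,T).reshape(-1,3); h,s,vv=hsv.reshape(-1,3).T
    Q=P[(np.hypot(P[:,0]-436,P[:,1]+42)<60)&(P[:,2]>4.5)]; print('coaster',Q.mean(0).round(1),cv2.minEnclosingCircle(Q[:,:2].astype(np.float32)))
    print('diya rim',circ(P,33,48,26,683,39,40))
```

```text
top black 666 [590.  129.2] ((590.0116577148438, 128.5099639892578), (86.87055206298828, 84.54550170898438), 89.2206039428711) r 44.1
top white 554 [586.1  19.8] ((586.2303466796875, 19.980125427246094), (78.77130126953125, 76.51754760742188), 44.14130401611328) r 40.3
top blue 803 [582.  -90.1] ((581.2879028320312, -89.92156982421875), (74.84249114990234, 96.71692657470703), 88.5599136352539) r 60.1
coaster [433.4 -18.2 643.7] ((436.1461181640625, -45.210487365722656), 56.609405517578125)
diya rim (array([683.9,  39.3]), 90)
scene black 564 [591.1 128.5] ((591.036376953125, 128.94107055664062), (79.24858093261719, 78.55248260498047), 5.444636821746826) r 41.7
scene white 493 [586.5  18.8] ((586.1543579101562, 18.6060791015625), (75.58734130859375, 75.01861572265625), 48.01924514770508) r 39.3
scene blue 719 [583.2 -90.9] ((582.1036987304688, -91.07884979248047), (73.0932388305664, 96.59967803955078), 87.95845031738281) r 58.4
coaster [435.8 -40.    8.9] ((435.757080078125, -40.51936340332031), 58.287113189697266)
diya rim (array([682.5,  39.1]), 121)
```

apply_moves:
  targets:
    - {"x": -0.3,"y": -0.4,"z": 0,"wx": 0,"wy": 0,"wz": 0}
    - {"x": -0.6,"y": -0.7,"z": 0,"wx": 0,"wy": 0,"wz": 0}
    - {"x": -0.6,"y": -0.7,"z": 0,"wx": 0,"wy": 0,"wz": 0}
    - {"x": -0.6,"y": -0.7,"z": 0,"wx": 0,"wy": 0,"wz": 0}
    - {"x": -0.6,"y": -0.7,"z": 0,"wx": 0,"wy": 0,"wz": 0}
    - {"x": -0.6,"y": -0.7,"z": 0,"wx": 0,"wy": 0,"wz": 0}
    - {"x": -0.6,"y": -0.7,"z": 0,"wx": 0,"wy": 0,"wz": 0}
    - {"x": -0.6,"y": -0.7,"z": 0,"wx": 0,"wy": 0,"wz": 0}
    - {"x": -0.6,"y": -0.7,"z": 0,"wx": 0,"wy": 0,"wz": 0}
    - {"x": -0.6,"y": -0.7,"z": 0,"wx": 0,"wy": 0,"wz": 0}
    - {"x": -0.6,"y": -0.7,"z": 0,"wx": 0,"wy": 0,"wz": 0}
    - {"x": -0.6,"y": -0.7,"z": 0,"wx": 0,"wy": 0,"wz": 0}
    - {"x": -0.6,"y": -0.7,"z": 0,"wx": 0,"wy": 0,"wz": 0}
    - {"x": -0.6,"y": -0.7,"z": 0,"wx": 0,"wy": 0,"wz": 0}
    - {"x": -0.6,"y": -0.7,"z": 0,"wx": 0,"wy": 0,"wz": 0}
    - {"x": -0.3,"y": -0.5,"z": 0,"wx": 0,"wy": 0,"wz": 0}
    - {"x": 0,"y": -0.2,"z": 0,"wx": 0,"wy": 0,"wz": 0}
    - {"x": 0,"y": 0,"z": 0,"wx": 0,"wy": 0,"wz": 0}
    - {"x": 0,"y": 0,"z": 0,"wx": 0,"wy": 0,"wz": 0}

```text
clock: 26.65
tool_pos: [665.2, 46.1, 143.9]
ee_rot: [0.01, 1.0, 0.0, -0.001]
force: [0.6, -0.0, 0.5]
width: 1.0
grasp_force: 0.0
```

```bash
python3 -c "
from h import *
goto(683,39,15,178.3)
im,d,m,T=snap('wrist');save(im,'w3.png',1.2)
P=cloud(d,m,T).reshape(-1,3)[d.ravel()>0]
print(circ(P,30,46,26,683,39,40),circ(P,36,46,25.5,683,39,40))
"
```

```text
t 26.65 pos [665.2  46.1 143.9] psi 178.9 tilt z [-0.001  0.    -1.   ] w 1.0 F [ 0.6 -0.   0.5] g 0.0 j6 -1.63 | shift [-0.6  -0.23  4.3 ] wz 0.006
(array([680.4,  40.7]), 1541) (array([680.4,  40.7]), 1167)
```

View pics/w3.png

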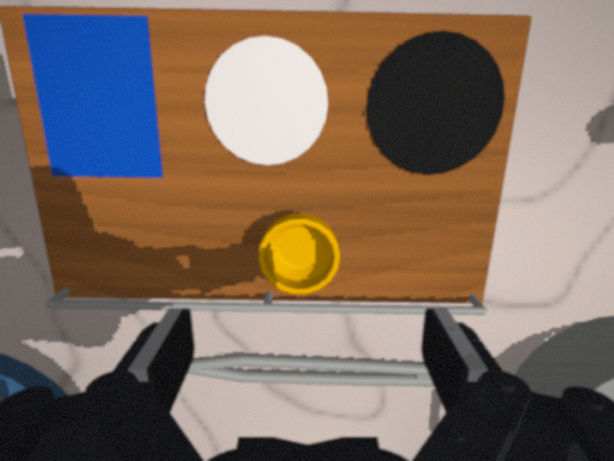

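The diya is at (299,252) in the wrist view, with clear board around it and the rail at row ~303.

apply_moves:
  targets:
    - {"x": -0.3,"y": -0.1,"z": 0,"wx": 0,"wy": 0,"wz": 0}
    - {"x": -0.26,"y": -0.1,"z": 0.2,"wx": 0,"wy": 0,"wz": 0}
    - {"x": 0,"y": 0,"z": 0.5,"wx": 0,"wy": 0,"wz": 0}
    - {"x": 0,"y": 0,"z": 0.7,"wx": 0,"wy": 0,"wz": 0}
    - {"x": 0,"y": 0,"z": 0.7,"wx": 0,"wy": 0,"wz": 0}
    - {"x": 0,"y": 0,"z": 0.7,"wx": 0,"wy": 0,"wz": 0}
    - {"x": 0,"y": 0,"z": 0.6,"wx": 0,"wy": 0,"wz": 0}
    - {"x": 0,"y": 0,"z": 0.4,"wx": 0,"wy": 0,"wz": 0}
    - {"x": 0,"y": 0,"z": 0.2,"wx": 0,"wy": 0,"wz": 0}
    - {"x": 0,"y": 0,"z": 0.1,"wx": 0,"wy": 0,"wz": 0}
    - {"x": 0,"y": 0,"z": 0,"wx": 0,"wy": 0,"wz": 0}
    - {"x": 0,"y": 0,"z": 0,"wx": 0,"wy": 0,"wz": 0}
    - {"x": 0,"y": 0,"z": 0,"wx": 0,"wy": 0,"wz": 0}

```text
clock: 28.0
tool_pos: [683.5, 39.2, 22.5]
ee_rot: [0.01, 1.0, -0.0, 0.001]
force: [0.1, -1.0, 0.3]
width: 0.998
grasp_force: 0.0
```

```bash
python3 -c "
from h import *
goto(682,39.8,15,178.3)
"
```

```text
t 28.0 pos [683.5  39.2  22.5] psi 178.8 tilt z [ 0.002 -0.    -1.   ] w 0.998 F [ 0.1 -1.   0.3] g 0.0 j6 -1.64 | shift [0.05 0.02 0.25] wz 0.006
```

apply_moves:
  targets:
    - {"x": 0,"y": 0,"z": 0.15,"wx": 0,"wy": 0,"wz": 0}
    - {"x": 0,"y": 0,"z": 0.1,"wx": 0,"wy": 0,"wz": 0}
    - {"x": 0,"y": 0,"z": 0,"wx": 0,"wy": 0,"wz": 0}
    - {"x": 0,"y": 0,"z": 0,"wx": 0,"wy": 0,"wz": 0}

```text
clock: 28.4
tool_pos: [682.5, 39.3, 13.5]
ee_rot: [0.01, 1.0, 0.0, -0.0]
force: [-0.4, 0.0, -0.6]
width: 1.003
grasp_force: 0.0
```

apply_moves:
  targets:
    - {"x": 0,"y": 0,"z": 0,"wx": 0,"wy": 0,"wz": 0}
    - {"x": 0,"y": 0,"z": 0,"wx": 0,"wy": 0,"wz": 0}
    - {"x": 0,"y": 0,"z": 0,"wx": 0,"wy": 0,"wz": 0}
    - {"x": 0,"y": 0,"z": 0,"wx": 0,"wy": 0,"wz": 0}
    - {"x": 0,"y": 0,"z": 0,"wx": 0,"wy": 0,"wz": 0}
    - {"x": 0,"y": 0,"z": 0,"wx": 0,"wy": 0,"wz": 0}
    - {"x": 0,"y": 0,"z": 0,"wx": 0,"wy": 0,"wz": 0}
  jaw: -1

```text
clock: 29.1
tool_pos: [683.1, 39.2, 14.2]
ee_rot: [0.01, 1.0, -0.0, 0.0]
force: [0.0, -0.4, 2.3]
width: 0.61
grasp_force: 32.3
```

```bash
python3 -c "
from h import *
goto(436,-41.8,12,178.3)
"
```

```text
t 29.1 pos [683.1  39.2  14.2] psi 178.8 tilt z [ 0.001 -0.    -1.   ] w 0.61 F [ 0.  -0.4  2.3] g 32.3 j6 -1.64 | shift [ 8.18 -2.87  0.07] wz 0.006
```

apply_moves:
  targets:
    - {"x": 0,"y": 0,"z": -0.3,"wx": 0,"wy": 0,"wz": 0}
    - {"x": 0,"y": 0,"z": -0.6,"wx": 0,"wy": 0,"wz": 0}
    - {"x": 0,"y": 0,"z": -0.6,"wx": 0,"wy": 0,"wz": 0}
    - {"x": 0.3,"y": -0.1,"z": -0.5,"wx": 0,"wy": 0,"wz": 0}
    - {"x": 0.6,"y": -0.2,"z": 0,"wx": 0,"wy": 0,"wz": 0}
    - {"x": 0.7,"y": -0.25,"z": 0,"wx": 0,"wy": 0,"wz": 0}
    - {"x": 0.7,"y": -0.25,"z": 0,"wx": 0,"wy": 0,"wz": 0}
    - {"x": 0.7,"y": -0.25,"z": 0,"wx": 0,"wy": 0,"wz": 0}
    - {"x": 0.7,"y": -0.25,"z": 0,"wx": 0,"wy": 0,"wz": 0}
    - {"x": 0.7,"y": -0.25,"z": 0,"wx": 0,"wy": 0,"wz": 0}
    - {"x": 0.7,"y": -0.25,"z": 0,"wx": 0,"wy": 0,"wz": 0}
    - {"x": 0.7,"y": -0.25,"z": 0,"wx": 0,"wy": 0,"wz": 0}
    - {"x": 0.7,"y": -0.25,"z": 0,"wx": 0,"wy": 0,"wz": 0}
    - {"x": 0.7,"y": -0.25,"z": 0,"wx": 0,"wy": 0,"wz": 0}
    - {"x": 0.6,"y": -0.2,"z": 0,"wx": 0,"wy": 0,"wz": 0}
    - {"x": 0.4,"y": -0.1,"z": 0,"wx": 0,"wy": 0,"wz": 0}
    - {"x": 0,"y": 0,"z": 0,"wx": 0,"wy": 0,"wz": 0}
    - {"x": 0,"y": 0,"z": 0,"wx": 0,"wy": 0,"wz": 0}
    - {"x": 0,"y": 0,"z": 0,"wx": 0,"wy": 0,"wz": 0}

```text
clock: 31.0
tool_pos: [436.2, -41.3, 74.6]
ee_rot: [0.01, 1.0, -0.0, 0.001]
force: [0.1, 0.4, -2.2]
width: 0.61
grasp_force: 32.0
```

```bash
python3 -c "
from h import *
goto(436,-41.8,12,178.3)
im,d,m,T=snap('wrist');save(im,'w4.png',1.2)
"
```

```text
t 31.0 pos [436.2 -41.3  74.6] psi 178.8 tilt z [ 0.002 -0.    -1.   ] w 0.61 F [ 0.1  0.4 -2.2] g 32.0 j6 -1.88 | shift [ 0.01 -0.01  2.09] wz 0.006
```

View pics/w4.png

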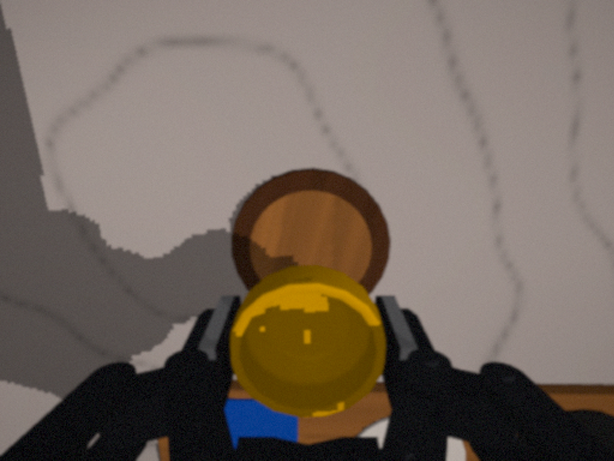

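The diya is held level at (308,340), above the coaster centred at (311,240), so they line up sideways; descend.

apply_moves:
  targets:
    - {"x": 0,"y": 0,"z": 0.3,"wx": 0,"wy": 0,"wz": 0}
    - {"x": 0,"y": 0,"z": 0.5,"wx": 0,"wy": 0,"wz": 0}
    - {"x": 0,"y": 0,"z": 0.5,"wx": 0,"wy": 0,"wz": 0}
    - {"x": 0,"y": 0,"z": 0.4,"wx": 0,"wy": 0,"wz": 0}
    - {"x": 0,"y": 0,"z": 0.2,"wx": 0,"wy": 0,"wz": 0}
    - {"x": 0,"y": 0,"z": 0.1,"wx": 0,"wy": 0,"wz": 0}
    - {"x": 0,"y": 0,"z": 0,"wx": 0,"wy": 0,"wz": 0}
    - {"x": 0,"y": 0,"z": 0,"wx": 0,"wy": 0,"wz": 0}
    - {"x": 0,"y": 0,"z": 0,"wx": 0,"wy": 0,"wz": 0}

```text
clock: 31.95
tool_pos: [435.6, -41.4, 14.5]
ee_rot: [0.01, 1.0, -0.0, 0.001]
force: [0.1, 0.5, -1.1]
width: 0.612
grasp_force: 32.0
```

apply_moves:
  targets:
    - {"x": 0,"y": 0,"z": 0.05,"wx": 0,"wy": 0,"wz": 0}
    - {"x": 0,"y": 0,"z": 0.04,"wx": 0,"wy": 0,"wz": 0}
    - {"x": 0,"y": 0,"z": 0.04,"wx": 0,"wy": 0,"wz": 0}
    - {"x": 0,"y": 0,"z": 0,"wx": 0,"wy": 0,"wz": 0}

```text
clock: 32.35
tool_pos: [435.2, -41.3, 10.1]
ee_rot: [0.01, 1.0, -0.0, -0.0]
force: [-0.8, -0.3, 1.0]
width: 0.607
grasp_force: 32.2
```

apply_moves:
  targets:
    - {"x": 0,"y": 0,"z": 0.02,"wx": 0,"wy": 0,"wz": 0}
    - {"x": 0,"y": 0,"z": 0,"wx": 0,"wy": 0,"wz": 0}

```text
clock: 32.55
tool_pos: [435.2, -41.3, 10.1]
ee_rot: [0.01, 1.0, 0.0, -0.0]
force: [-3.3, 1.1, 6.0]
width: 0.612
grasp_force: 32.8
```

apply_moves:
  targets:
    - {"x": 0,"y": 0,"z": 0,"wx": 0,"wy": 0,"wz": 0}
    - {"x": 0,"y": 0,"z": 0,"wx": 0,"wy": 0,"wz": 0}
    - {"x": 0,"y": 0,"z": 0,"wx": 0,"wy": 0,"wz": 0}
    - {"x": 0,"y": 0,"z": 0,"wx": 0,"wy": 0,"wz": 0}
    - {"x": 0,"y": 0,"z": -0.3,"wx": 0,"wy": 0,"wz": 0}
    - {"x": 0,"y": 0,"z": -0.6,"wx": 0,"wy": 0,"wz": 0}
    - {"x": 0,"y": 0,"z": -0.8,"wx": 0,"wy": 0,"wz": 0}
    - {"x": 0,"y": 0,"z": -0.8,"wx": 0,"wy": 0,"wz": 0}
    - {"x": 0,"y": 0,"z": -0.8,"wx": 0,"wy": 0,"wz": -0.05}
    - {"x": 0,"y": 0,"z": -0.8,"wx": 0,"wy": 0,"wz": -0.05}
    - {"x": 0,"y": 0,"z": -0.4,"wx": 0,"wy": 0,"wz": 0}
    - {"x": 0,"y": 0,"z": 0,"wx": 0,"wy": 0,"wz": 0}
    - {"x": 0,"y": 0,"z": 0,"wx": 0,"wy": 0,"wz": 0}
  jaw: 1

```text
clock: 33.85
tool_pos: [434.6, -41.1, 143.8]
ee_rot: [-0.068, 0.998, 0.0, -0.0]
force: [-1.2, -0.0, -0.6]
width: 1.002
grasp_force: 0.0
```

```bash
python3 -c "
from h import *
goto(402.8,378.2,25,187.9)
im,d,m,T=snap('top')
P=cloud(d,m,T).reshape(-1,3)
print('diya',circ(P,29,42,26.5,436,-42,40))
im,d,m,T=snap('scene')
P=cloud(d,m,T).reshape(-1,3)
print('diya',circ(P,29,42,26.5,436,-42,40))
"
```

```text
t 33.85 pos [434.6 -41.1 143.8] psi 187.8 tilt z [-0.001  0.    -1.   ] w 1.002 F [-1.2 -0.  -0.6] g 0.0 j6 -2.03 | shift [-0.84 13.99  3.96] wz -0.001
diya 0
diya (array([435.2, -41.9]), 106)
```

apply_moves:
  targets:
    - {"x": 0,"y": 0.4,"z": 0,"wx": 0,"wy": 0,"wz": 0}
    - {"x": -0.04,"y": 0.8,"z": 0,"wx": 0,"wy": 0,"wz": 0}
    - {"x": -0.06,"y": 0.95,"z": 0,"wx": 0,"wy": 0,"wz": 0}
    - {"x": -0.06,"y": 0.95,"z": 0,"wx": 0,"wy": 0,"wz": 0}
    - {"x": -0.06,"y": 0.95,"z": 0,"wx": 0,"wy": 0,"wz": 0}
    - {"x": -0.06,"y": 0.95,"z": 0,"wx": 0,"wy": 0,"wz": 0}
    - {"x": -0.06,"y": 0.95,"z": 0,"wx": 0,"wy": 0,"wz": 0}
    - {"x": -0.06,"y": 0.95,"z": 0,"wx": 0,"wy": 0,"wz": 0}
    - {"x": -0.06,"y": 0.95,"z": 0,"wx": 0,"wy": 0,"wz": 0}
    - {"x": -0.06,"y": 0.95,"z": 0,"wx": 0,"wy": 0,"wz": 0}
    - {"x": -0.06,"y": 0.95,"z": 0,"wx": 0,"wy": 0,"wz": 0}
    - {"x": -0.06,"y": 0.95,"z": 0,"wx": 0,"wy": 0,"wz": 0}
    - {"x": -0.06,"y": 0.95,"z": 0,"wx": 0,"wy": 0,"wz": 0}
    - {"x": -0.06,"y": 0.95,"z": 0,"wx": 0,"wy": 0,"wz": 0}
    - {"x": -0.06,"y": 0.8,"z": 0,"wx": 0,"wy": 0,"wz": 0}
    - {"x": 0,"y": 0.5,"z": 0,"wx": 0,"wy": 0,"wz": 0}
    - {"x": 0,"y": 0.1,"z": 0,"wx": 0,"wy": 0,"wz": 0}
    - {"x": 0,"y": 0,"z": 0,"wx": 0,"wy": 0,"wz": 0}
    - {"x": 0,"y": 0,"z": 0,"wx": 0,"wy": 0,"wz": 0}

```text
clock: 35.85
tool_pos: [402.0, 377.4, 144.0]
ee_rot: [-0.068, 0.998, -0.0, -0.0]
force: [-0.8, 0.5, -0.2]
width: 1.001
grasp_force: 0.0
```

```bash
python3 -c "
from h import *
goto(402.8,378.2,25,187.9)
"
```

```text
t 35.85 pos [402.  377.4 144. ] psi 187.8 tilt z [-0.001 -0.001 -1.   ] w 1.001 F [-0.8  0.5 -0.2] g 0.0 j6 -1.14 | shift [-0.03  0.02  3.97] wz -0.001
```

apply_moves:
  targets:
    - {"x": 0,"y": 0,"z": 0.4,"wx": 0,"wy": 0,"wz": 0}
    - {"x": 0,"y": 0,"z": 0.7,"wx": 0,"wy": 0,"wz": 0}
    - {"x": 0,"y": 0,"z": 0.7,"wx": 0,"wy": 0,"wz": 0}
    - {"x": 0,"y": 0,"z": 0.7,"wx": 0,"wy": 0,"wz": 0}
    - {"x": 0,"y": 0,"z": 0.6,"wx": 0,"wy": 0,"wz": 0}
    - {"x": 0,"y": 0,"z": 0.4,"wx": 0,"wy": 0,"wz": 0}
    - {"x": 0,"y": 0,"z": 0.3,"wx": 0,"wy": 0,"wz": 0}
    - {"x": 0,"y": 0,"z": 0.1,"wx": 0,"wy": 0,"wz": 0}
    - {"x": 0,"y": 0,"z": 0,"wx": 0,"wy": 0,"wz": 0}
    - {"x": 0,"y": 0,"z": 0,"wx": 0,"wy": 0,"wz": 0}

```text
clock: 36.85
tool_pos: [402.8, 378.6, 28.1]
ee_rot: [-0.068, 0.998, 0.0, 0.001]
force: [-0.4, -1.3, 0.8]
width: 1.001
grasp_force: 0.0
```

apply_moves:
  targets:
    - {"x": 0,"y": 0,"z": 0,"wx": 0,"wy": 0,"wz": 0}
    - {"x": 0,"y": 0,"z": 0,"wx": 0,"wy": 0,"wz": 0}
    - {"x": 0,"y": 0,"z": 0,"wx": 0,"wy": 0,"wz": 0}
    - {"x": 0,"y": 0,"z": 0,"wx": 0,"wy": 0,"wz": 0}
    - {"x": 0,"y": 0,"z": 0,"wx": 0,"wy": 0,"wz": 0}
    - {"x": 0,"y": 0,"z": 0,"wx": 0,"wy": 0,"wz": 0}
    - {"x": 0,"y": 0,"z": 0,"wx": 0,"wy": 0,"wz": 0}
  jaw: -1

```text
clock: 37.55
tool_pos: [402.7, 378.6, 28.2]
ee_rot: [-0.068, 0.998, 0.0, 0.001]
force: [-1.5, 0.1, 4.9]
width: 0.652
grasp_force: 33.3
```

```bash
python3 -c "
from h import *
goto(582,-90.3,36.4,178.3)
"
```

```text
t 37.55 pos [402.7 378.6  28.2] psi 187.8 tilt z [ 0.001  0.001 -1.   ] w 0.652 F [-1.5  0.1  4.9] g 33.3 j6 -1.14 | shift [ -3.79 -16.3   -0.28] wz 0.106
```

apply_moves:
  targets:
    - {"x": 0,"y": 0,"z": -0.4,"wx": 0,"wy": 0,"wz": 0}
    - {"x": 0,"y": 0,"z": -0.8,"wx": 0,"wy": 0,"wz": 0}
    - {"x": 0,"y": 0,"z": -0.9,"wx": 0,"wy": 0,"wz": 0}
    - {"x": 0,"y": 0,"z": -0.9,"wx": 0,"wy": 0,"wz": 0}
    - {"x": 0,"y": -0.3,"z": -0.7,"wx": 0,"wy": 0,"wz": 0}
    - {"x": -0.2,"y": -0.7,"z": 0,"wx": 0,"wy": 0,"wz": 0}
    - {"x": -0.2,"y": -0.95,"z": 0,"wx": 0,"wy": 0,"wz": 0}
    - {"x": -0.2,"y": -0.95,"z": 0,"wx": 0,"wy": 0,"wz": 0}
    - {"x": -0.25,"y": -0.95,"z": 0,"wx": 0,"wy": 0,"wz": 0}
    - {"x": -0.25,"y": -0.95,"z": 0,"wx": 0,"wy": 0,"wz": 0}
    - {"x": -0.25,"y": -0.95,"z": 0,"wx": 0,"wy": 0,"wz": 0}
    - {"x": -0.25,"y": -0.95,"z": 0,"wx": 0,"wy": 0,"wz": 0}
    - {"x": -0.25,"y": -0.95,"z": 0,"wx": 0,"wy": 0,"wz": 0}
    - {"x": -0.25,"y": -0.95,"z": 0,"wx": 0,"wy": 0,"wz": 0}
    - {"x": -0.25,"y": -0.95,"z": 0,"wx": 0,"wy": 0,"wz": 0}
    - {"x": -0.25,"y": -0.95,"z": 0,"wx": 0,"wy": 0,"wz": 0}
    - {"x": -0.25,"y": -0.95,"z": 0,"wx": 0,"wy": 0,"wz": 0}
    - {"x": -0.25,"y": -0.95,"z": 0,"wx": 0,"wy": 0,"wz": 0}
    - {"x": -0.25,"y": -0.95,"z": 0,"wx": 0,"wy": 0,"wz": 0}
    - {"x": -0.25,"y": -0.95,"z": 0,"wx": 0,"wy": 0,"wz": 0}

```text
clock: 39.55
tool_pos: [567.2, -33.1, 137.9]
ee_rot: [-0.068, 0.998, 0.0, -0.001]
force: [0.3, 0.6, -0.6]
width: 0.649
grasp_force: 32.8
```

apply_moves:
  targets:
    - {"x": -0.2,"y": -0.7,"z": 0,"wx": 0,"wy": 0,"wz": 0}
    - {"x": 0,"y": -0.3,"z": 0,"wx": 0,"wy": 0,"wz": 0}
    - {"x": 0,"y": 0,"z": 0,"wx": 0,"wy": 0,"wz": 0.05}
    - {"x": 0,"y": 0,"z": 0,"wx": 0,"wy": 0,"wz": 0.055}
    - {"x": 0,"y": 0,"z": 0,"wx": 0,"wy": 0,"wz": 0}
    - {"x": 0,"y": 0,"z": 0,"wx": 0,"wy": 0,"wz": 0}

```text
clock: 40.15
tool_pos: [577.1, -60.4, 138.1]
ee_rot: [0.013, 1.0, 0.0, -0.0]
force: [0.4, -1.0, -0.3]
width: 0.651
grasp_force: 32.9
```

```bash
python3 -c "
from h import *
goto(582.8,-90.5,39.2,178.3)
"
```

```text
t 40.15 pos [577.1 -60.4 138.1] psi 178.5 tilt z [-0.001  0.    -1.   ] w 0.651 F [ 0.4 -1.  -0.3] g 32.9 j6 -1.82 | shift [-0.22 -1.    3.29] wz 0.002
```

apply_moves:
  targets:
    - {"x": -0.1,"y": -0.4,"z": 0,"wx": 0,"wy": 0,"wz": 0}
    - {"x": -0.1,"y": -0.4,"z": 0,"wx": 0,"wy": 0,"wz": 0}
    - {"x": 0,"y": -0.2,"z": 0.2,"wx": 0,"wy": 0,"wz": 0}
    - {"x": 0,"y": 0,"z": 0.5,"wx": 0,"wy": 0,"wz": 0}
    - {"x": 0,"y": 0,"z": 0.7,"wx": 0,"wy": 0,"wz": 0}
    - {"x": 0,"y": 0,"z": 0.7,"wx": 0,"wy": 0,"wz": 0}
    - {"x": 0,"y": 0,"z": 0.5,"wx": 0,"wy": 0,"wz": 0}
    - {"x": 0,"y": 0,"z": 0.3,"wx": 0,"wy": 0,"wz": 0}
    - {"x": 0,"y": 0,"z": 0.15,"wx": 0,"wy": 0,"wz": 0}
    - {"x": 0,"y": 0,"z": 0,"wx": 0,"wy": 0,"wz": 0}
    - {"x": 0,"y": 0,"z": 0,"wx": 0,"wy": 0,"wz": 0}
    - {"x": 0,"y": 0,"z": 0,"wx": 0,"wy": 0,"wz": 0}

```text
clock: 41.35
tool_pos: [583.6, -91.4, 48.0]
ee_rot: [0.014, 1.0, -0.0, 0.001]
force: [-0.3, -0.1, -0.4]
width: 0.653
grasp_force: 32.9
```

```bash
python3 -c "
from h import *
goto(582.8,-90.5,39.2,178.3)
"
```

```text
t 41.35 pos [583.6 -91.4  48. ] psi 178.4 tilt z [ 0.002 -0.001 -1.   ] w 0.653 F [-0.3 -0.1 -0.4] g 32.9 j6 -1.87 | shift [0.03 0.03 0.29] wz 0.001
```

apply_moves:
  targets:
    - {"x": 0.03,"y": 0.03,"z": 0.1,"wx": 0,"wy": 0,"wz": 0}
    - {"x": 0,"y": 0,"z": 0.08,"wx": 0,"wy": 0,"wz": 0}
    - {"x": 0,"y": 0,"z": 0.05,"wx": 0,"wy": 0,"wz": 0}
    - {"x": 0,"y": 0,"z": 0.04,"wx": 0,"wy": 0,"wz": 0}
    - {"x": 0,"y": 0,"z": 0,"wx": 0,"wy": 0,"wz": 0}
    - {"x": 0,"y": 0,"z": 0,"wx": 0,"wy": 0,"wz": 0}

```text
clock: 41.95
tool_pos: [582.1, -90.2, 39.2]
ee_rot: [0.014, 1.0, -0.0, 0.0]
force: [-1.4, -0.1, 2.8]
width: 0.651
grasp_force: 33.2
```

apply_moves:
  targets:
    - {"x": 0,"y": 0,"z": 0,"wx": 0,"wy": 0,"wz": 0}
    - {"x": 0,"y": 0,"z": 0,"wx": 0,"wy": 0,"wz": 0}
    - {"x": 0,"y": 0,"z": 0,"wx": 0,"wy": 0,"wz": 0}
    - {"x": 0,"y": 0,"z": 0,"wx": 0,"wy": 0,"wz": 0}
    - {"x": 0,"y": 0,"z": 0,"wx": 0,"wy": 0,"wz": 0}
    - {"x": 0,"y": 0,"z": -0.3,"wx": 0,"wy": 0,"wz": 0}
    - {"x": 0,"y": 0,"z": -0.6,"wx": 0,"wy": 0,"wz": 0}
    - {"x": 0,"y": 0,"z": -0.8,"wx": 0,"wy": 0,"wz": 0}
    - {"x": 0,"y": 0,"z": -0.8,"wx": 0,"wy": 0,"wz": 0}
    - {"x": 0,"y": 0,"z": -0.6,"wx": 0,"wy": 0,"wz": 0}
    - {"x": 0,"y": 0,"z": -0.4,"wx": 0,"wy": 0,"wz": 0}
    - {"x": 0,"y": 0,"z": 0,"wx": 0,"wy": 0,"wz": 0}
    - {"x": 0,"y": 0,"z": 0,"wx": 0,"wy": 0,"wz": 0}
  jaw: 1

```text
clock: 43.25
tool_pos: [581.6, -90.1, 143.4]
ee_rot: [0.014, 1.0, 0.0, -0.0]
force: [0.6, -0.3, 0.4]
width: 0.999
grasp_force: 0.0
```

```bash
python3 -c "
from h import *
goto(464.6,316.8,62.2)
"
```

```text
t 43.25 pos [581.6 -90.1 143.4] psi 178.4 tilt z [-0.  0. -1.] w 0.999 F [ 0.6 -0.3  0.4] g 0.0 j6 -1.87 | shift [ 4.28 13.45  2.71]
```

apply_moves:
  targets:
    - {"x": 0.1,"y": 0.4,"z": 0,"wx": 0,"wy": 0,"wz": 0}
    - {"x": 0.25,"y": 0.8,"z": 0,"wx": 0,"wy": 0,"wz": 0}
    - {"x": 0.3,"y": 0.95,"z": 0,"wx": 0,"wy": 0,"wz": 0}
    - {"x": 0.3,"y": 0.95,"z": 0,"wx": 0,"wy": 0,"wz": 0}
    - {"x": 0.3,"y": 0.95,"z": 0,"wx": 0,"wy": 0,"wz": 0}
    - {"x": 0.3,"y": 0.95,"z": 0,"wx": 0,"wy": 0,"wz": 0}
    - {"x": 0.3,"y": 0.95,"z": 0,"wx": 0,"wy": 0,"wz": 0}
    - {"x": 0.3,"y": 0.95,"z": 0,"wx": 0,"wy": 0,"wz": 0}
    - {"x": 0.3,"y": 0.95,"z": 0,"wx": 0,"wy": 0,"wz": 0}
    - {"x": 0.3,"y": 0.95,"z": 0,"wx": 0,"wy": 0,"wz": 0}
    - {"x": 0.3,"y": 0.95,"z": 0,"wx": 0,"wy": 0,"wz": 0}
    - {"x": 0.3,"y": 0.95,"z": 0,"wx": 0,"wy": 0,"wz": 0}
    - {"x": 0.3,"y": 0.95,"z": 0,"wx": 0,"wy": 0,"wz": 0}
    - {"x": 0.3,"y": 0.95,"z": 0,"wx": 0,"wy": 0,"wz": 0}
    - {"x": 0.25,"y": 0.7,"z": 0,"wx": 0,"wy": 0,"wz": 0}
    - {"x": 0.1,"y": 0.2,"z": 0,"wx": 0,"wy": 0,"wz": 0}
    - {"x": 0,"y": 0,"z": 0,"wx": 0,"wy": 0,"wz": 0}
    - {"x": 0,"y": 0,"z": 0,"wx": 0,"wy": 0,"wz": 0}

```text
clock: 45.05
tool_pos: [464.1, 317.6, 143.1]
ee_rot: [0.014, 1.0, -0.0, -0.001]
force: [0.2, -0.4, -0.2]
width: 1.0
grasp_force: 0.0
```

```bash
python3 -c "
from h import *
goto(464.6,316.8,62.2)
im,d,m,T=snap('wrist')
P=cloud(d,m,T).reshape(-1,3)[d.ravel()>0]
print(circ(P,70,96,25,464,317,40))
"
```

```text
t 45.05 pos [464.1 317.6 143.1] psi 178.4 tilt z [-0.001 -0.001 -1.   ] w 1.0 F [ 0.2 -0.4 -0.2] g 0.0 j6 -1.12 | shift [-0.02 -0.02  2.7 ] 
(array([462.9, 317.1]), 4984)
```

apply_moves:
  targets:
    - {"x": 0,"y": 0,"z": 0.4,"wx": 0,"wy": 0,"wz": 0}
    - {"x": 0,"y": 0,"z": 0.6,"wx": 0,"wy": 0,"wz": 0}
    - {"x": 0,"y": 0,"z": 0.6,"wx": 0,"wy": 0,"wz": 0}
    - {"x": 0,"y": 0,"z": 0.5,"wx": 0,"wy": 0,"wz": 0}
    - {"x": 0,"y": 0,"z": 0.4,"wx": 0,"wy": 0,"wz": 0}
    - {"x": 0,"y": 0,"z": 0.2,"wx": 0,"wy": 0,"wz": 0}
    - {"x": 0,"y": 0,"z": 0,"wx": 0,"wy": 0,"wz": 0}
    - {"x": 0,"y": 0,"z": 0,"wx": 0,"wy": 0,"wz": 0}

```text
clock: 45.9
tool_pos: [464.9, 318.4, 63.2]
ee_rot: [0.014, 1.0, 0.0, 0.0]
force: [0.4, 0.0, 0.5]
width: 1.003
grasp_force: 0.0
```

apply_moves:
  targets:
    - {"x": 0,"y": 0,"z": 0,"wx": 0,"wy": 0,"wz": 0}
    - {"x": 0,"y": 0,"z": 0,"wx": 0,"wy": 0,"wz": 0}
    - {"x": 0,"y": 0,"z": 0,"wx": 0,"wy": 0,"wz": 0}
    - {"x": 0,"y": 0,"z": 0,"wx": 0,"wy": 0,"wz": 0}
    - {"x": 0,"y": 0,"z": 0,"wx": 0,"wy": 0,"wz": 0}
    - {"x": 0,"y": 0,"z": 0,"wx": 0,"wy": 0,"wz": 0}
    - {"x": 0,"y": 0,"z": 0,"wx": 0,"wy": 0,"wz": 0}
    - {"x": 0,"y": 0,"z": 0,"wx": 0,"wy": 0,"wz": 0}
  jaw: -1

```text
clock: 46.7
tool_pos: [465.0, 318.5, 63.6]
ee_rot: [0.014, 1.0, 0.0, 0.001]
force: [-0.1, -1.5, 5.2]
width: 0.58
grasp_force: 31.1
```

```bash
python3 -c "
from h import *
goto(586.6,19.3,74)
"
```

```text
t 46.7 pos [465.  318.5  63.6] psi 178.4 tilt z [ 0.001  0.    -1.   ] w 0.58 F [-0.1 -1.5  5.2] g 31.1 j6 -1.12 | shift [-4.33 -9.85 -0.34]
```

apply_moves:
  targets:
    - {"x": 0,"y": 0,"z": -0.4,"wx": 0,"wy": 0,"wz": 0}
    - {"x": 0,"y": 0,"z": -0.7,"wx": 0,"wy": 0,"wz": 0}
    - {"x": -0.13,"y": -0.25,"z": -0.5,"wx": 0,"wy": 0,"wz": 0}
    - {"x": -0.3,"y": -0.6,"z": 0,"wx": 0,"wy": 0,"wz": 0}
    - {"x": -0.4,"y": -0.9,"z": 0,"wx": 0,"wy": 0,"wz": 0}
    - {"x": -0.4,"y": -0.9,"z": 0,"wx": 0,"wy": 0,"wz": 0}
    - {"x": -0.4,"y": -0.9,"z": 0,"wx": 0,"wy": 0,"wz": 0}
    - {"x": -0.4,"y": -0.9,"z": 0,"wx": 0,"wy": 0,"wz": 0}
    - {"x": -0.4,"y": -0.9,"z": 0,"wx": 0,"wy": 0,"wz": 0}
    - {"x": -0.4,"y": -0.9,"z": 0,"wx": 0,"wy": 0,"wz": 0}
    - {"x": -0.4,"y": -0.9,"z": 0,"wx": 0,"wy": 0,"wz": 0}
    - {"x": -0.4,"y": -0.9,"z": 0,"wx": 0,"wy": 0,"wz": 0}
    - {"x": -0.4,"y": -0.9,"z": 0,"wx": 0,"wy": 0,"wz": 0}
    - {"x": -0.2,"y": -0.6,"z": 0,"wx": 0,"wy": 0,"wz": 0}
    - {"x": -0.1,"y": -0.3,"z": 0,"wx": 0,"wy": 0,"wz": 0}
    - {"x": 0,"y": 0,"z": 0.3,"wx": 0,"wy": 0,"wz": 0}
    - {"x": 0,"y": 0,"z": 0.4,"wx": 0,"wy": 0,"wz": 0}
    - {"x": 0,"y": 0,"z": 0.2,"wx": 0,"wy": 0,"wz": 0}
    - {"x": 0,"y": 0,"z": 0,"wx": 0,"wy": 0,"wz": 0}
    - {"x": 0,"y": 0,"z": 0,"wx": 0,"wy": 0,"wz": 0}

```text
clock: 48.7
tool_pos: [585.5, 20.0, 83.2]
ee_rot: [0.014, 1.0, 0.0, -0.001]
force: [-0.2, 0.4, -2.4]
width: 0.571
grasp_force: 31.7
```

```bash
python3 -c "
from h import *
goto(586.6,19.3,74.6)
"
```

```text
t 48.7 pos [585.5  20.   83.2] psi 178.5 tilt z [-0.001  0.    -1.   ] w 0.571 F [-0.2  0.4 -2.4] g 31.7 j6 -1.68 | shift [-0.04 -0.02  0.29]
```

apply_moves:
  targets:
    - {"x": -0.04,"y": -0.02,"z": 0.1,"wx": 0,"wy": 0,"wz": 0}
    - {"x": 0,"y": 0,"z": 0.08,"wx": 0,"wy": 0,"wz": 0}
    - {"x": 0,"y": 0,"z": 0.05,"wx": 0,"wy": 0,"wz": 0}
    - {"x": 0,"y": 0,"z": 0.03,"wx": 0,"wy": 0,"wz": 0}
    - {"x": 0,"y": 0,"z": 0,"wx": 0,"wy": 0,"wz": 0}
    - {"x": 0,"y": 0,"z": 0,"wx": 0,"wy": 0,"wz": 0}

```text
clock: 49.3
tool_pos: [587.1, 18.5, 76.0]
ee_rot: [0.014, 1.0, -0.0, 0.0]
force: [0.4, -0.8, -2.2]
width: 0.575
grasp_force: 31.7
```

apply_moves:
  targets:
    - {"x": 0,"y": 0,"z": 0.03,"wx": 0,"wy": 0,"wz": 0}
    - {"x": 0,"y": 0,"z": 0.03,"wx": 0,"wy": 0,"wz": 0}
    - {"x": 0,"y": 0,"z": 0.02,"wx": 0,"wy": 0,"wz": 0}
    - {"x": 0,"y": 0,"z": 0,"wx": 0,"wy": 0,"wz": 0}

```text
clock: 49.7
tool_pos: [587.8, 18.5, 74.7]
ee_rot: [0.014, 1.0, -0.0, 0.001]
force: [-0.6, -0.0, 3.7]
width: 0.579
grasp_force: 32.2
```

apply_moves:
  targets:
    - {"x": 0,"y": 0,"z": 0,"wx": 0,"wy": 0,"wz": 0}
    - {"x": 0,"y": 0,"z": 0,"wx": 0,"wy": 0,"wz": 0}
    - {"x": 0,"y": 0,"z": 0,"wx": 0,"wy": 0,"wz": 0}
    - {"x": 0,"y": 0,"z": 0,"wx": 0,"wy": 0,"wz": 0}
    - {"x": 0,"y": 0,"z": 0,"wx": 0,"wy": 0,"wz": 0}
    - {"x": 0,"y": 0,"z": -0.3,"wx": 0,"wy": 0,"wz": 0}
    - {"x": 0,"y": 0,"z": -0.6,"wx": 0,"wy": 0,"wz": 0}
    - {"x": 0,"y": 0,"z": -0.8,"wx": 0,"wy": 0,"wz": 0}
    - {"x": 0,"y": 0,"z": -0.8,"wx": 0,"wy": 0,"wz": 0.04}
    - {"x": 0,"y": 0,"z": -0.8,"wx": 0,"wy": 0,"wz": 0.08}
    - {"x": 0,"y": 0,"z": -0.8,"wx": 0,"wy": 0,"wz": 0.08}
    - {"x": 0,"y": 0,"z": -0.6,"wx": 0,"wy": 0,"wz": 0.04}
    - {"x": 0,"y": 0,"z": -0.2,"wx": 0,"wy": 0,"wz": 0}
    - {"x": 0,"y": 0,"z": 0,"wx": 0,"wy": 0,"wz": 0}
    - {"x": 0,"y": 0,"z": 0,"wx": 0,"wy": 0,"wz": 0}
  jaw: 1

```text
clock: 51.2
tool_pos: [586.5, 18.7, 219.6]
ee_rot: [0.201, 0.98, -0.0, -0.001]
force: [-0.1, 0.0, -0.3]
width: 1.001
grasp_force: 0.0
```

```bash
python3 -c "
from h import *
goto(575.1,355.3,123.4,157.2)
"
```

```text
t 51.2 pos [586.5  18.7 219.6] psi 156.8 tilt z [-0.002  0.    -1.   ] w 1.001 F [-0.1  0.  -0.3] g 0.0 j6 -1.31 | shift [ 4.76 10.17  3.21] wz -0.004
```

apply_moves:
  targets:
    - {"x": 0.2,"y": 0.4,"z": 0,"wx": 0,"wy": 0,"wz": 0}
    - {"x": 0.4,"y": 0.85,"z": 0,"wx": 0,"wy": 0,"wz": 0}
    - {"x": 0.4,"y": 0.9,"z": 0,"wx": 0,"wy": 0,"wz": 0}
    - {"x": 0.4,"y": 0.9,"z": 0,"wx": 0,"wy": 0,"wz": 0}
    - {"x": 0.4,"y": 0.9,"z": 0,"wx": 0,"wy": 0,"wz": 0}
    - {"x": 0.45,"y": 0.9,"z": 0,"wx": 0,"wy": 0,"wz": 0}
    - {"x": 0.45,"y": 0.9,"z": 0,"wx": 0,"wy": 0,"wz": 0}
    - {"x": 0.45,"y": 0.9,"z": 0,"wx": 0,"wy": 0,"wz": 0}
    - {"x": 0.45,"y": 0.9,"z": 0,"wx": 0,"wy": 0,"wz": 0}
    - {"x": 0.45,"y": 0.9,"z": 0,"wx": 0,"wy": 0,"wz": 0}
    - {"x": 0.4,"y": 0.9,"z": 0,"wx": 0,"wy": 0,"wz": 0}
    - {"x": 0.2,"y": 0.6,"z": 0,"wx": 0,"wy": 0,"wz": 0}
    - {"x": 0.1,"y": 0.2,"z": 0,"wx": 0,"wy": 0,"wz": 0}
    - {"x": 0,"y": 0,"z": 0,"wx": 0,"wy": 0,"wz": 0}
    - {"x": 0,"y": 0,"z": 0,"wx": 0,"wy": 0,"wz": 0}

```text
clock: 52.7
tool_pos: [576.2, 353.8, 220.1]
ee_rot: [0.201, 0.979, -0.0, -0.0]
force: [-0.9, -0.5, -0.3]
width: 1.001
grasp_force: 0.0
```

```bash
python3 -c "
from h import *
goto(575.1,355.3,124.4,157.2)
im,d,m,T=snap('scene')
P=cloud(d,m,T).reshape(-1,3)
print('cont',cv2.minAreaRect(P[(abs(P[:,0]-582)<60)&(abs(P[:,1]+90)<50)&(P[:,2]>70)&(P[:,2]<90)][:,:2].astype(np.float32)),'jar',circ(P,85,102,25,586,19,40),circ(P,30,80,24.5,586,19,40),'diya',circ(P,29,42,26.5,436,-42,40),'bottle',circ(P,25,100,30,575,355,40))
"
```

```text
t 52.7 pos [576.2 353.8 220.1] psi 156.8 tilt z [-0.001 -0.001 -1.   ] w 1.001 F [-0.9 -0.5 -0.3] g 0.0 j6 -0.76 | shift [0.05 0.03 3.19] wz -0.005
cont ((580.3063354492188, -90.81623077392578), (56.11298751831055, 91.34729766845703), 89.19081115722656) jar (array([584. ,  15.3]), 58) (array([583.7,  15.6]), 152) diya (array([435.2, -41.8]), 103) bottle (array([574.1, 354.1]), 304)
```

apply_moves:
  targets:
    - {"x": 0.05,"y": 0.03,"z": 0.3,"wx": 0,"wy": 0,"wz": 0}
    - {"x": 0,"y": 0,"z": 0.6,"wx": 0,"wy": 0,"wz": 0}
    - {"x": 0,"y": 0,"z": 0.6,"wx": 0,"wy": 0,"wz": 0}
    - {"x": 0,"y": 0,"z": 0.6,"wx": 0,"wy": 0,"wz": 0}
    - {"x": 0,"y": 0,"z": 0.5,"wx": 0,"wy": 0,"wz": 0}
    - {"x": 0,"y": 0,"z": 0.4,"wx": 0,"wy": 0,"wz": 0}
    - {"x": 0,"y": 0,"z": 0.15,"wx": 0,"wy": 0,"wz": 0}
    - {"x": 0,"y": 0,"z": 0,"wx": 0,"wy": 0,"wz": 0}
    - {"x": 0,"y": 0,"z": 0,"wx": 0,"wy": 0,"wz": 0}

```text
clock: 53.65
tool_pos: [575.7, 356.3, 126.9]
ee_rot: [0.201, 0.98, 0.0, 0.001]
force: [0.9, 0.2, 0.2]
width: 1.001
grasp_force: 0.0
```

apply_moves:
  targets:
    - {"x": 0,"y": 0,"z": 0,"wx": 0,"wy": 0,"wz": 0}
    - {"x": 0,"y": 0,"z": 0,"wx": 0,"wy": 0,"wz": 0}
    - {"x": 0,"y": 0,"z": 0,"wx": 0,"wy": 0,"wz": 0}
    - {"x": 0,"y": 0,"z": 0,"wx": 0,"wy": 0,"wz": 0}
    - {"x": 0,"y": 0,"z": 0,"wx": 0,"wy": 0,"wz": 0}
    - {"x": 0,"y": 0,"z": 0,"wx": 0,"wy": 0,"wz": 0}
    - {"x": 0,"y": 0,"z": 0,"wx": 0,"wy": 0,"wz": 0}
    - {"x": 0,"y": 0,"z": 0,"wx": 0,"wy": 0,"wz": 0}
    - {"x": 0,"y": 0,"z": 0,"wx": 0,"wy": 0,"wz": 0}
  jaw: -1

```text
clock: 54.55
tool_pos: [575.4, 356.1, 126.6]
ee_rot: [0.201, 0.98, 0.0, 0.0]
force: [0.3, -1.2, 4.2]
width: 0.347
grasp_force: 30.2
```

```bash
python3 -c "
from h import *
goto(591,129.3,135)
"
```

```text
t 54.55 pos [575.4 356.1 126.6] psi 156.8 tilt z [ 0.001  0.    -1.   ] w 0.347 F [ 0.3 -1.2  4.2] g 30.2 j6 -0.76 | shift [-3.46 -6.74 -0.28]
```

apply_moves:
  targets:
    - {"x": 0,"y": 0,"z": -0.4,"wx": 0,"wy": 0,"wz": 0}
    - {"x": 0,"y": 0,"z": -0.7,"wx": 0,"wy": 0,"wz": 0}
    - {"x": -0.16,"y": -0.3,"z": -0.5,"wx": 0,"wy": 0,"wz": 0}
    - {"x": -0.3,"y": -0.6,"z": 0,"wx": 0,"wy": 0,"wz": 0}
    - {"x": -0.4,"y": -0.8,"z": 0,"wx": 0,"wy": 0,"wz": 0}
    - {"x": -0.4,"y": -0.8,"z": 0,"wx": 0,"wy": 0,"wz": 0}
    - {"x": -0.4,"y": -0.8,"z": 0,"wx": 0,"wy": 0,"wz": 0}
    - {"x": -0.4,"y": -0.8,"z": 0,"wx": 0,"wy": 0,"wz": 0}
    - {"x": -0.4,"y": -0.8,"z": 0,"wx": 0,"wy": 0,"wz": 0}
    - {"x": -0.4,"y": -0.8,"z": 0,"wx": 0,"wy": 0,"wz": 0}
    - {"x": -0.4,"y": -0.6,"z": 0,"wx": 0,"wy": 0,"wz": 0}
    - {"x": -0.2,"y": -0.42,"z": 0,"wx": 0,"wy": 0,"wz": 0}
    - {"x": 0,"y": 0,"z": 0.3,"wx": 0,"wy": 0,"wz": 0}
    - {"x": 0,"y": 0,"z": 0.4,"wx": 0,"wy": 0,"wz": 0}
    - {"x": 0,"y": 0,"z": 0.2,"wx": 0,"wy": 0,"wz": 0}
    - {"x": 0,"y": 0,"z": 0,"wx": 0,"wy": 0,"wz": 0}
    - {"x": 0,"y": 0,"z": 0,"wx": 0,"wy": 0,"wz": 0}

```text
clock: 56.25
tool_pos: [590.7, 130.7, 146.4]
ee_rot: [0.201, 0.98, -0.0, -0.0]
force: [0.3, 0.3, -3.3]
width: 0.355
grasp_force: 30.1
```

```bash
python3 -c "
from h import *
goto(591.4,129.8,137.6)
im,d,m,T=snap('scene')
P=cloud(d,m,T).reshape(-1,3)
print('bottle',circ(P,35,100,30,590,130,40))
"
```

```text
t 56.25 pos [590.7 130.7 146.4] psi 156.9 tilt z [-0.001  0.    -1.   ] w 0.355 F [ 0.3  0.3 -3.3] g 30.1 j6 -1.12 | shift [-0.03 -0.02  0.29] 
bottle (array([589.1, 129.2]), 232)
```

apply_moves:
  targets:
    - {"x": -0.02,"y": 0,"z": 0.1,"wx": 0,"wy": 0,"wz": 0}
    - {"x": 0,"y": 0,"z": 0.08,"wx": 0,"wy": 0,"wz": 0}
    - {"x": 0,"y": 0,"z": 0.06,"wx": 0,"wy": 0,"wz": 0}
    - {"x": 0,"y": 0,"z": 0.03,"wx": 0,"wy": 0,"wz": 0}
    - {"x": 0,"y": 0,"z": 0.03,"wx": 0,"wy": 0,"wz": 0}
    - {"x": 0,"y": 0,"z": 0,"wx": 0,"wy": 0,"wz": 0}
    - {"x": 0,"y": 0,"z": 0,"wx": 0,"wy": 0,"wz": 0}

```text
clock: 57.0
tool_pos: [591.7, 129.6, 138.1]
ee_rot: [0.201, 0.98, 0.0, 0.0]
force: [-0.1, -0.7, -2.3]
width: 0.352
grasp_force: 30.1
```

apply_moves:
  targets:
    - {"x": 0,"y": 0,"z": 0.03,"wx": 0,"wy": 0,"wz": 0}
    - {"x": 0,"y": 0,"z": 0.03,"wx": 0,"wy": 0,"wz": 0}
    - {"x": 0,"y": 0,"z": 0,"wx": 0,"wy": 0,"wz": 0}

```text
clock: 57.3
tool_pos: [592.2, 129.5, 137.6]
ee_rot: [0.201, 0.98, -0.0, 0.001]
force: [-1.9, -0.9, 4.1]
width: 0.354
grasp_force: 30.7
```

Contact. Release, rise, and go back over towards the side so that the overhead view is clear.

apply_moves:
  targets:
    - {"x": 0,"y": 0,"z": 0,"wx": 0,"wy": 0,"wz": 0}
    - {"x": 0,"y": 0,"z": 0,"wx": 0,"wy": 0,"wz": 0}
    - {"x": 0,"y": 0,"z": 0,"wx": 0,"wy": 0,"wz": 0}
    - {"x": 0,"y": 0,"z": 0,"wx": 0,"wy": 0,"wz": 0}
    - {"x": 0,"y": 0,"z": 0,"wx": 0,"wy": 0,"wz": 0}
    - {"x": 0,"y": 0,"z": 0,"wx": 0,"wy": 0,"wz": 0}
    - {"x": 0,"y": 0,"z": -0.3,"wx": 0,"wy": 0,"wz": 0}
    - {"x": 0,"y": 0,"z": -0.5,"wx": 0,"wy": 0,"wz": 0}
    - {"x": 0,"y": 0,"z": -0.7,"wx": 0,"wy": 0,"wz": 0}
    - {"x": 0,"y": 0,"z": -0.7,"wx": 0,"wy": 0,"wz": 0}
    - {"x": 0,"y": 0,"z": -0.7,"wx": 0,"wy": 0,"wz": 0}
    - {"x": 0,"y": 0,"z": -0.4,"wx": 0,"wy": 0,"wz": 0}
    - {"x": 0.2,"y": 0.4,"z": 0,"wx": 0,"wy": 0,"wz": 0}
    - {"x": 0.4,"y": 0.9,"z": 0,"wx": 0,"wy": 0,"wz": 0}
    - {"x": 0.4,"y": 0.9,"z": 0,"wx": 0,"wy": 0,"wz": 0}
    - {"x": 0.4,"y": 0.9,"z": 0,"wx": 0,"wy": 0,"wz": 0}
    - {"x": 0.4,"y": 0.9,"z": 0,"wx": 0,"wy": 0,"wz": 0}
    - {"x": 0.4,"y": 0.9,"z": 0,"wx": 0,"wy": 0,"wz": 0}
    - {"x": 0.4,"y": 0.9,"z": 0,"wx": 0,"wy": 0,"wz": 0}
    - {"x": 0.4,"y": 0.9,"z": 0,"wx": 0,"wy": 0,"wz": 0}
  jaw: 1

```text
clock: 59.3
tool_pos: [587.0, 351.8, 233.7]
ee_rot: [0.201, 0.98, -0.0, -0.001]
force: [0.9, 0.7, -0.8]
width: 1.001
grasp_force: 0.0
```

apply_moves:
  targets:
    - {"x": 0.4,"y": 0.4,"z": 0,"wx": 0,"wy": 0,"wz": 0}
    - {"x": 0,"y": 0,"z": 0,"wx": 0,"wy": 0,"wz": 0}
    - {"x": 0,"y": 0,"z": 0,"wx": 0,"wy": 0,"wz": 0}

```text
clock: 59.6
tool_pos: [581.3, 365.3, 234.5]
ee_rot: [0.201, 0.98, -0.001, -0.0]
force: [0.1, -0.1, 0.9]
width: 1.0
grasp_force: 0.0
```

Run:
```python
from h import *
goto(586,19,74)
for n in('top','scene'):
    im,d,m,T=snap(n);save(im[100:270,160:400] if n=='top' else im[100:300,140:380],n+'3.png',3);P=cloud(d,m,T).reshape(-1,3)
    hsv=cv2.cvtColor(im,cv2.COLOR_RGB2HSV).reshape(-1,3).astype(int)
    L=P[(np.hypot(P[:,0]-586,P[:,1]-19)<45)&(P[:,2]>97)&(hsv[:,0]>20)&(hsv[:,0]<34)&(hsv[:,1]>100)]
    K=P[(abs(P[:,0]-582)<60)&(abs(P[:,1]+90)<55)&(P[:,2]>72)&(hsv[:,0]<18)&(hsv[:,1]>150)]
    print(n,'cont',cv2.minAreaRect(K[:,:2].astype(np.float32)),'jarlid',cv2.minAreaRect(L[:,:2].astype(np.float32))[0],len(L),'side',circ(P,30,80,24.5,586,19,40),'diya',circ(P,29,42,26.5,436,-42,40),'bottle',circ(P,25,100,30,590,130,40),circ(P,133,162,15.5,590,130,35))
```

```text
t 59.6 pos [581.3 365.3 234.5] psi 156.8 tilt z [-0.001 -0.001 -1.   ] w 1.0 F [ 0.1 -0.1  0.9] g 0.0 j6 -0.75 | shift [ -4.69 -10.54   5.36] 
top cont ((582.6409301757812, -90.96772766113281), (54.528011322021484, 83.62905883789062), 88.5628890991211) jarlid (586.5938720703125, 16.27611541748047) 248 side (array([588. ,  16.2]), 30) diya (array([437.7, -42. ]), 73) bottle (array([594.6, 128.8]), 81) (array([594.2, 128.6]), 25)
scene cont ((582.2056274414062, -90.75457763671875), (56.16310501098633, 82.83723449707031), 87.51348876953125) jarlid (586.5018310546875, 14.471189498901367) 230 side (array([583.8,  15.6]), 148) diya (array([435.5, -41.5]), 100) bottle (array([590.5, 128.2]), 273) (array([590.9, 128.2]), 74)
```

View pics/top3.png

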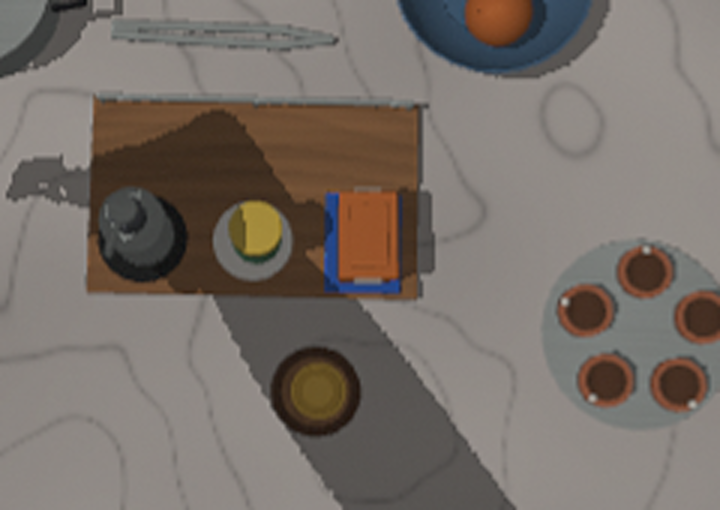

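View pics/scene3.png

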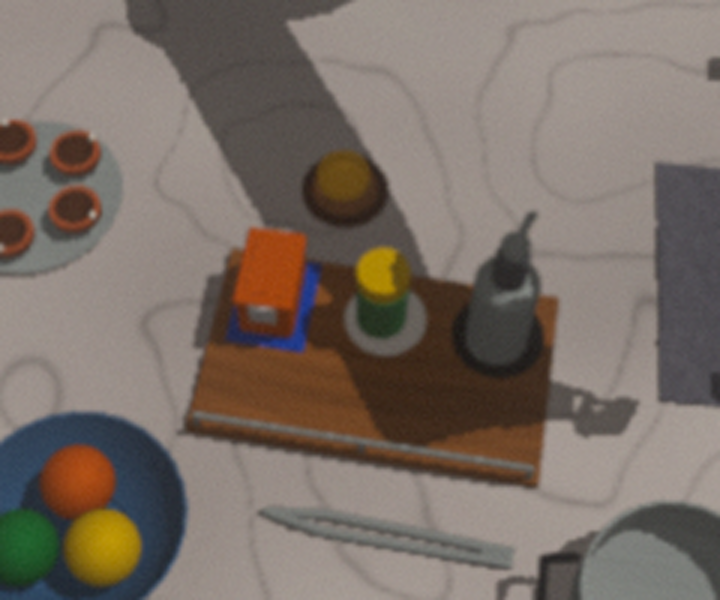

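Both views show all three standing upright on their own mats. The diya is on the coaster (top view (317,390)) and the plate is untouched. Measured offsets from mat or coaster centres are about 4 mm or less. The gripper is clear of everything.

```bash
python3 -c "
from station import arm
print(arm.hand_in())"
```

```text
the job is handed in; nothing more can be done
None
```

I handed the job in at about 60 s of the 136 s allowed: the brass diya is on the coaster, and the bottle, container and jar are back upright on their mats, all within about 4 mm of centre. Nothing was knocked over and the diya plate was not touched.

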